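Lock the gauge nest with the T-bolt and zero the dial

TASK

Get the dial gauge on the bench ready for checking heater plates: take the spring T-bolt from the rack, put its T-head down through the slot in the nest plate, press it against its spring and give it a full quarter turn so that it locks the nest when you let go. Then, with the nest locked, turn the dial's bezel until the pointer reads zero. Leave the other things on the bench and in the rack as they are.

Things in the scene. Friction and masses are not known exactly. Their poses are not given: they have to be found in the camera images.
- tbolt: The spring T-bolt, 74 mm tall, 0.16 kg, hanging upright by its collar in one of the rack's three slots; the only one there with a flat bar handle. Origin at the centre of the T-head's underside, z up along the shank; x along the T-head and also along the bar handle (both lie the same way). T-head 30 (x) x 9 (y) x 8 mm, steel; round shank 9 mm.
- bolt_head (a point): Middle of the T-head, 4 mm above the T-bolt's origin.
- bolt_handle (a point): Grip point in the T-bolt's black plastic bar handle, 64 mm above its origin. The bar is 40 (x) x 12 (y) mm, from 48 to 74 mm above the origin; grip it across its 12 mm.
- bolt_collar (a point): Middle of the underside of the T-bolt's sliding steel collar (26 mm across, 6 mm thick), 28 mm above the bolt's origin with the spring slack. The collar rests on whatever the bolt is put through; pushing the bolt on slides it up the shank by at most 6 mm against the spring (3 N at first, 15 N at the stop).
- fixture: The dial gauge stand, fixed on the bench: grey base plate 150 x 280 mm (y from -225 to +55 mm) carrying a steel bridge, 112 x 168 mm (y from -121 to +46 mm), with the nest on it. Origin on the bench straight under the middle of the slot, z up; x along the slot's length; the dial stands in the direction of -y.
- bridge_slot (a point): Middle of the bridge's slot at the underside of the bridge, 45 mm above the bench; slot 36 (x) x 15 mm (y), plate 12 mm thick, open space below. To lock, the T-head goes wholly below this level and turns till it lies along the fixture's y, either way round; let go, the spring pulls it up against the underside (bolt's origin 37 mm above the bench; 33 mm when pressed to the stop).
- nest: Loose aluminium nest plate 91 x 153 x 10 mm, 0.75 kg, lying on the bridge between low ledges (1 mm play), with a steel setting disc (64 mm across, 12 mm thick) screwed on it 81 mm from the slot towards the dial. Same axes as the fixture; origin under the middle of its own slot. Its top is 67 mm above the bench.
- slot_mouth (a point): Middle of the slot's mouth in the top face of the nest, 67 mm above the bench. The nest's slot is 34 (x) x 13 mm (y).
- dial_center (a point): Middle of the dial's bezel, on the dial's upright axis, 93 mm above the bench, 175 mm from the slot. The dial faces up. The bezel is a knurled steel ring 56 mm across and 12 mm tall (87 to 99 mm above the bench), to be gripped across its rim from above and turned. The case below it is 50 mm across, down to 60 mm above the bench.
- stem_clamp (a point): Middle of the top of the post that clamps the dial's stem, on the nest's side of the dial, 81 mm above the bench; 22 (x) x 14 mm (y), 36 mm from the dial's axis. Keep the fingertips clear of it: grip the bezel on the fixture's +x and -x sides.
- dial_zero (a point): The long broad black zero mark on the dial face (with a small black diamond on the rim), 20.5 mm from the dial's axis; it turns with the bezel.
- needle_tip (a point): A point near the tip of the black pointer, 20.5 mm from the dial's axis. The pointer stays where it is; it is under the glass.
- bezel (a joint): Turn of the bezel with the scale, rad, positive anticlockwise from above; at 0 the zero mark points along -y of the fixture. Free both ways for 3 rad, light friction (0.05 N m), stays where it is left.
- needle (a joint): Angle of the pointer, counted like the bezel's: the dial reads zero where both are equal.
- rack: Steel rack fixed on the bench, 56 x 200 mm with feet, top 48 mm above the bench, three oblong slots 34 mm long (along y) and 13 mm wide (x), 55 mm apart along y. Origin on the bench under the middle slot.
- plug: Plug gauge with a round steel handle 20 mm across, in another slot of the rack; not needed. Origin under its collar, on the rack's top; 45 mm tall above it.
- pin: Locating pin with a black ball knob 24 mm across, in another slot of the rack; not needed. Origin under its collar, on the rack's top; 42 mm tall above it.
- carafe: Glass coffee carafe with black handle, 120 mm across, 112 mm tall, standing on the bench; not needed. Origin at the centre of its underside.
- pot_lid: Black carafe lid 84 mm across, 24 mm tall, on the bench; not needed.
- pot_handle: Black plastic carafe handle 100 mm long, 22 mm tall, on the bench; not needed.
- heater_plate: Aluminium heater plate 64 mm across, 12 mm thick, on the bench; not needed.
- driver: Screwdriver lying on the bench; not needed.
Things that resemble listed ones, but are neither listed nor needed, are in the scene too. Leave any orange or red look-alike of the tbolt alone.

How it is judged:
By the outcome, as a careful person would: the job done as asked, in the order asked, and still so for the second after the job is handed in, with the robot touching nothing.
It also fails if it takes over 67 s, if anything falls off the work surface, if the arm or the gripper's body presses on something with over 40 N, if the wrist force passes 120 N, or if a joint passes its speed limit or range.

ROBOT

A 6-joint arm with a two-finger parallel gripper is mounted at the origin on the work surface. World frame = base frame: x ahead of the robot, y to its left, z up, the work surface at z = 0. Lengths are in m, angles in rad, forces in N, time in s.
With the tool pointing down it reaches from about 0.275 to 1 m from the base axis. Payload 8.4 kg.
Tool frame: the origin (TCP) lies midway between the tips of the shut fingers; the grasp point (between the pads) lies 19 mm behind it; z points along the fingers, y is the direction in which the jaws open and shut (so a half turn about z gives the same grasp; the last joint's range is limited). The gripper opens to 85 mm and grips with 20 to 120 N. Pads are 22 mm wide; open, the fingers measure 114 mm over their backs; the gripper's body (76 mm by 85 mm) begins 54 mm behind the grasp point. The pads swing forward as they close: fully open they stand 13 mm farther back than shut.
Start: joints at [1.204, 0.353, 1.633, -0, 1.155, -0.002], TCP at [0.223, 0.584, 0.231] pointing down, gripper open.
Joint ranges: [-2.63, 2.63], [-0.92, 2.1], [0.06, 2.66], [-1.3, 4.44], [0, 2.69], [-3.02, 3.02]. Speed limits (rad/s): [2.22, 2.22, 2.79, 3.14, 3.14, 3.14].

INTERFACE

Orientations are given as a rotation vector (axis times angle).
In Python, from rig import manip, get_image, search_frame, outline_of, landmark_of gives the robot as it stands.
- The arm moves only by the tool play_rows, never from a script. Its argument "deltas" is a list of rows, each an object of numbers: "tx", "ty", "tz": the shift along the tool's x, y, z in m; "rx", "ry", "rz": the turn, a rotation vector about the tool's x, y, z in degrees; "hand": the finger opening in m, from 0 to 0.0854. In form: [{"tx": .., "ty": .., "tz": .., "rx": .., "ry": .., "rz": .., "hand": ..}, ...]. A call has 1 to 10 rows; each row shifts and turns the commanded pose from where the row before left it, along the tool's axes as they then stand; what a row does not reach is not made up. A row lasts 1/12 s, in which the tool goes at most 41.7 mm and 7.16 degrees, less where a joint would pass 70% of its speed; a pose out of reach is approached as far as the arm can. A call is refused whole if a number of a shift passes 0.0417 or a number of a turn 7.16, either way. A call with a gripper value outside its range is refused whole. The fingers move at their own pace and stop on an object; "squeeze" is the grip in N (left out, the last holds). Time passes only in rows, so rows that do not move let the fingers close. It gives the time, the measured TCP pose, the force and the opening at its end, in the units of the state.
- manip.read_state(): the state, without advancing time (a new reading comes with each control period).
- get_image(name): name is "scene" or "top"; returns a dict with "color" (384x512x3 uint8, blue, green, red), "camera_matrix" (3x3 intrinsics, pixels), "dist" ([k1, k2, p1, p2, k3] as OpenCV has them; the pictures are not rectified), "T" (4x4, takes a point from camera to world coordinates). Camera axes: x right, y up, looking along -z (the intrinsics and any distortion apply to the point x, -y, -z); pixel columns grow to the right and rows downward; lengths in m; the calibration is good to about 2 mm. A picture is of the moment at which its call begins. There is no depth.
- manip.close_job(): hands the job in, once; it reports no verdict.
Trained networks look in a picture, given as the dict that the camera call returned (one of the last four; its "shot" number tells which), for a name from the list of things; names that differ only in an ending like _2 or _b are one class to them, and where a whole thing is asked for, a point or a joint stands for the part that bears it (a point fixed in the world has none). Each returns a list of dicts, best first, with "conf" (0 to 1); they miss things now and then, are a little off and sometimes report something else, mostly with a low value. They report only what shows in the picture. A call takes as long as a camera call. They do not tell look-alikes from the thing itself.
- search_frame(query, picture): "position" ([column, row] as shares, 0 to 1, of the picture: columns of its width, rows of its height, amid what is visible of it).
- outline_of(query, picture): "region" (384x512 bool, what is visible of it) and "position" ([column, row] as shares, 0 to 1, of the picture: columns of its width, rows of its height, amid what is visible of it).
- landmark_of(query, picture): "position" ([column, row] as shares, 0 to 1, of the picture: columns of its width, rows of its height: a listed point, or the origin of a listed thing).
The state is a dict: "clock": time; "qpos": joint angles; "qd": joint speeds; "joint_torque": joint torques, N m; "ee_pos": TCP position; "tool_rot": TCP orientation; "force": force on the tool from outside, world axes, zero at the start; "ft_torque": the same for the moment, N m; "gripper_width": finger opening in m.
Only numpy, scipy, OpenCV 4.12 (cv2) and the standard library are available. Lean on these libraries where they do the work, as an engineer would, in place of code of your own. Each camera call takes 0.05 s, during which the arm holds its last target.

## Working session

There is one attempt and no reset: what is moved stays moved. The work goes in short steps, Python scripts to look and compute and a tool call to move; the robot and the scene stay as the last step left them, time stands still between calls to the robot, and variables do not carry over. Pictures are saved under pics/ and viewed, and the job is handed in when it is done.

Besides the shell and the picture viewer there is one more tool, called as a command line: name --argument value ..., lists and objects as JSON in quotes. play_rows: Moves the arm, as the interface text tells. Its arguments: {"type":"object","properties":{"deltas":{"type":"array","items":{"type":"object","properties":{"tx":{"type":"number"},"ty":{"type":"number"},"tz":{"type":"number"},"rx":{"type":"number"},"ry":{"type":"number"},"rz":{"type":"number"},"hand":{"type":"number"}}}},"squeeze":{"type":"number"}},"required":["deltas"]}

```bash
ls; mkdir -p pics
python3 - <<'E'
from rig import manip,get_image
import cv2
print(manip.read_state())
for n in("scene","top"):
    p=get_image(n);cv2.imwrite(f"pics/{n}0.png",p["color"]);print(n,p["camera_matrix"],p["dist"],p["T"],p["shot"])
E
```

```text
pics
{'clock': 0.0, 'qpos': array([ 1.20356923e+00,  3.53674170e-01,  1.63415418e+00, -8.15362439e-06,
        1.15517422e+00, -2.39852786e-03]), 'qd': array([-5.49730199e-04, -6.22946290e-04, -1.34868632e-03,  7.23009032e-04,
        8.18548854e-04, -3.76288441e-05]), 'joint_torque': array([ 9.31478389e-04, -6.05240035e+01, -3.42070663e+01,  2.46232676e-04,
        9.28181049e-03, -1.42132501e-05]), 'ee_pos': array([0.22282207, 0.5834161 , 0.23053684]), 'tool_rot': array([-5.69847609e-01, -3.08922184e+00,  2.17895633e-03]), 'force': array([-0.45651931, -0.16550007,  1.00415979]), 'ft_torque': array([-0.03178283, -0.01117428,  0.03761684]), 'gripper_width': 0.08553701800726393}
scene [[401.78560851   0.         258.4020031 ]
 [  0.         401.78560851 182.14345364]
 [  0.           0.           1.        ]] [0.00494975 0.         0.         0.         0.        ] [[ 0.10037382 -0.82100635  0.5620264   1.12182456]
 [ 0.99485591  0.07505806 -0.06802944  0.01586493]
 [ 0.01366799  0.56596366  0.82431688  0.91575533]
 [ 0.          0.          0.          1.        ]] 1
top [[428.78324579   0.         248.44781946]
 [  0.         428.78324579 188.34191023]
 [  0.           0.           1.        ]] [0.00296074 0.         0.         0.         0.        ] [[ 1.81088636e-02  9.78813446e-01 -2.03951727e-01  3.13024894e-01]
 [-9.99829729e-01  1.84516904e-02 -2.20726357e-04  1.04024862e-01]
 [ 3.54720420e-03  2.03920997e-01  9.78980921e-01  1.19807228e+00]
 [ 0.00000000e+00  0.00000000e+00  0.00000000e+00  1.00000000e+00]] 2
```

View pics/scene0.png

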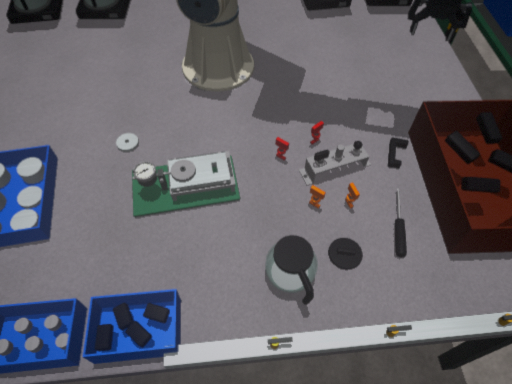

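View pics/top0.png

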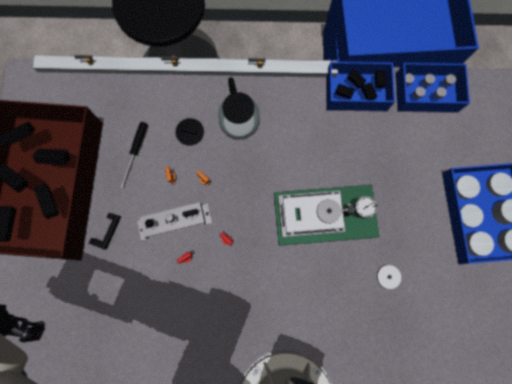

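The black bar handle sits in the rack's slot nearest the fixture, at scene (321,155) and top (190,213). The orange and red ones stand or lie outside the rack.

```bash
cat > h.py <<'E'
import numpy as np,cv2
from rig import manip,get_image,search_frame,outline_of,landmark_of
def ray(p,px):
    u=cv2.undistortPoints(np.array([[px]],float),p["camera_matrix"],np.array(p["dist"]))[0,0]
    d=p["T"][:3,:3]@np.array([u[0],-u[1],-1.]);return p["T"][:3,3],d
def at(p,px,z):
    o,d=ray(p,px);return o+d*(z-o[2])/d[2]
def proj(p,X):
    X=np.atleast_2d(X);c=(X-p["T"][:3,3])@p["T"][:3,:3];c=c*[1,-1,-1]
    return cv2.projectPoints(c,np.zeros(3),np.zeros(3),p["camera_matrix"],np.array(p["dist"]))[0][:,0]
def px(r): return np.array(r["position"])*[512,384]
def tri(p1,a,p2,b):
    o1,d1=ray(p1,a);o2,d2=ray(p2,b)
    A=np.c_[d1,-d2];s=np.linalg.lstsq(A,o2-o1,rcond=None)[0]
    x,y=o1+d1*s[0],o2+d2*s[1];return (x+y)/2,np.linalg.norm(x-y)
def crop(p,c,w,h,k,name):
    x,y=int(c[0]-w/2),int(c[1]-h/2);x=max(x,0);y=max(y,0)
    im=p["color"][y:y+h,x:x+w];cv2.imwrite(name,cv2.resize(im,None,fx=k,fy=k,interpolation=cv2.INTER_CUBIC));print(name,"origin",x,y)
E
python3 - <<'E'
from h import *
P={n:get_image(n) for n in("scene","top")}
Z=dict(bolt_handle=.048+.036,bolt_collar=.048,bridge_slot=.045,slot_mouth=.067,dial_center=.093,stem_clamp=.081,dial_zero=.093,needle_tip=.093,fixture=0,nest=.057,rack=0,plug=.048,pin=.048,tbolt=.02,carafe=0)
for q,z in Z.items():
    best={}
    for n,p in P.items():
        for r in landmark_of(q,p)[:3]:
            print(q,n,round(r["conf"],2),px(r).round(1),at(p,px(r),z).round(4)); best.setdefault(n,px(r))
    if len(best)==2: X,e=tri(P["scene"],best["scene"],P["top"],best["top"]);print("   tri",X.round(4),round(e,4))
crop(P["scene"],(330,165),110,90,7,"pics/rack_s.png")
crop(P["top"],(185,215),110,90,7,"pics/rack_t.png")
crop(P["scene"],(185,180),110,80,7,"pics/fix_s.png")
crop(P["top"],(325,213),110,80,7,"pics/fix_t.png")
E
```

```text
bolt_handle scene 0.64 [314.6 189.5] [0.5895 0.2215 0.084 ]
bolt_handle scene 0.62 [285.4 144. ] [0.4375 0.1693 0.084 ]
bolt_handle scene 0.58 [318.2 128.5] [0.3903 0.2677 0.084 ]
bolt_handle top 0.69 [191.2 214.8] [0.4715 0.2529 0.084 ]
bolt_handle top 0.62 [204.5 174.3] [0.5812 0.2224 0.084 ]
bolt_handle top 0.51 [182.8 257.6] [0.3605 0.2694 0.084 ]
   tri [ 0.4921  0.2664 -0.0688] 0.014
bolt_collar scene 0.58 [314.  137.5] [0.3914 0.2604 0.048 ]
bolt_collar scene 0.55 [216.5 167.1] [ 0.4713 -0.0196  0.048 ]
bolt_collar scene 0.45 [352.3 198.4] [0.6023 0.3217 0.048 ]
bolt_collar top 0.57 [191.9 212.8] [0.4821 0.2561 0.048 ]
bolt_collar top 0.46 [204.4 178.2] [0.5788 0.226  0.048 ]
bolt_collar top 0.44 [224.8 240.6] [0.4088 0.1648 0.048 ]
   tri [0.468  0.2395 0.1388] 0.0092
bridge_slot scene 0.74 [219.3 179.7] [ 0.511  -0.0142  0.045 ]
bridge_slot scene 0.71 [216.  172.1] [ 0.4855 -0.0217  0.045 ]
bridge_slot scene 0.28 [312.6 167.1] [0.4924 0.2386 0.045 ]
bridge_slot top 0.79 [297.8 213.5] [ 0.486  -0.0309  0.045 ]
   tri [ 0.4908 -0.0245  0.0184] 0.0189
slot_mouth scene 0.82 [214
[... 1719 characters left out ...]
9 [191.  218.3] [0.4671 0.2579 0.048 ]
   tri [ 0.4474  0.3202 -0.005 ] 0.1119
tbolt scene 0.65 [313.9 200.9] [0.5838 0.229  0.02  ]
tbolt scene 0.63 [316.  167.7] [0.4772 0.2542 0.02  ]
tbolt scene 0.59 [311.3 140.8] [0.3797 0.2581 0.02  ]
tbolt top 0.66 [203.7 184. ] [0.5685 0.2302 0.02  ]
tbolt top 0.56 [225.7 239.7] [0.4137 0.164  0.02  ]
tbolt top 0.46 [173.  178.4] [0.583  0.3174 0.02  ]
   tri [0.5726 0.2328 0.0014] 0.0012
carafe scene 0.65 [319.8 151. ] [0.4037 0.2816 0.    ]
carafe top 0.89 [240.3 124.2] [0.7552 0.1318 0.    ]
   tri [0.6471 0.1567 0.3164] 0.0663
pics/rack_s.png origin 275 120
pics/rack_t.png origin 130 170
pics/fix_s.png origin 130 140
pics/fix_t.png origin 270 173
```

View pics/rack_s.png

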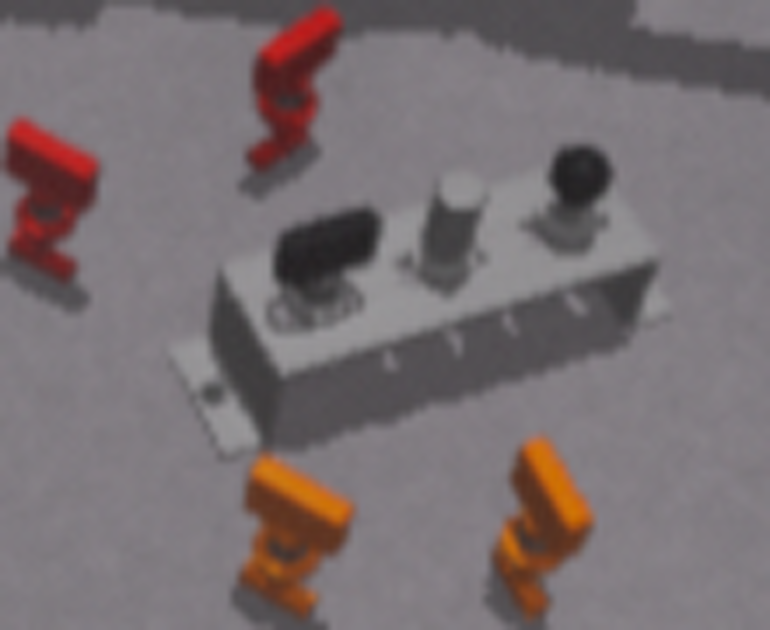

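View pics/rack_t.png

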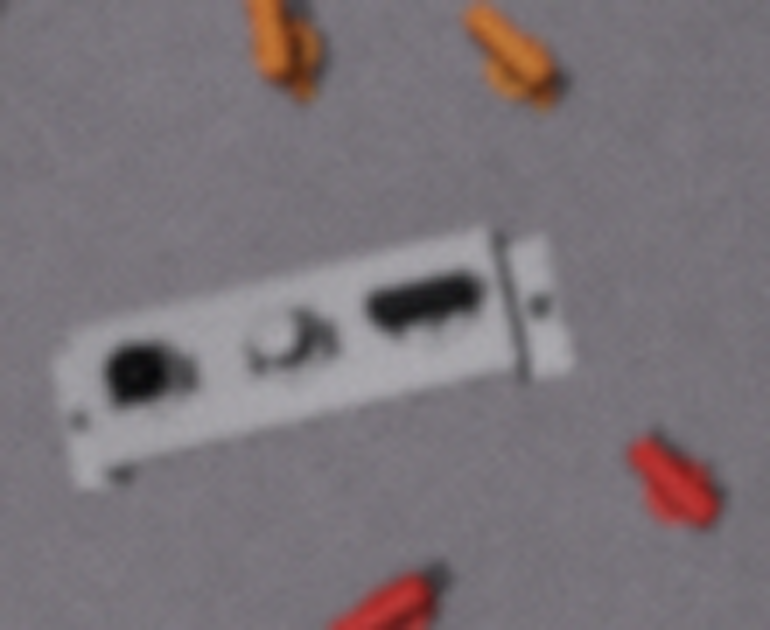

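View pics/fix_s.png

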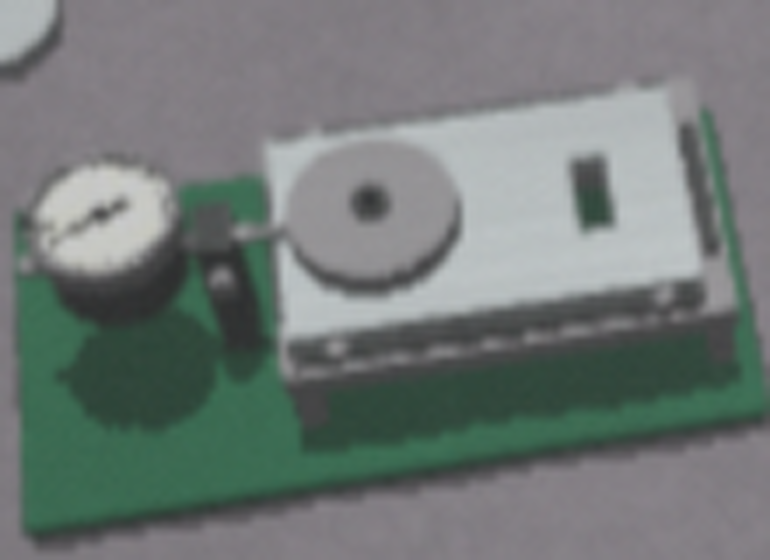

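View pics/fix_t.png

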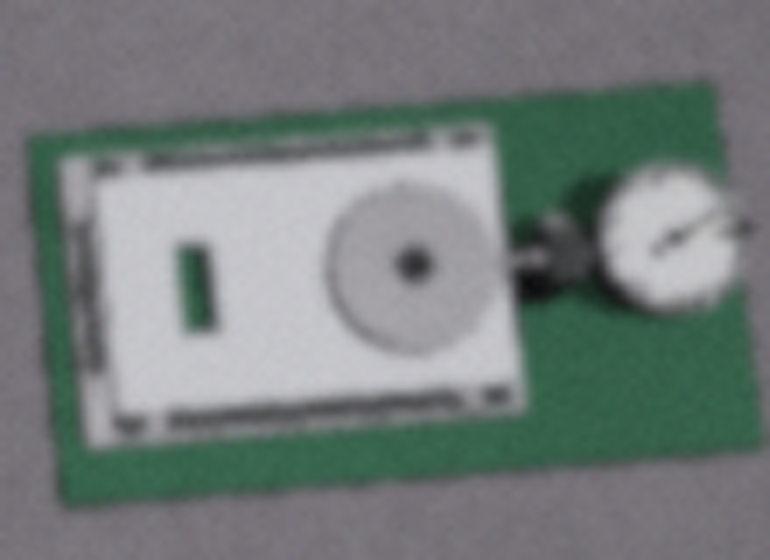

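The bolt is confirmed: black flat bar handle in the rack at scene (321,155) / top (191,213). The middle slot holds the plug and the far one holds the ball-knob pin. The orange and red ones are outside the rack. Next I fit the poses accurately.

```bash
cat > fit.py <<'E'
from h import *
from scipy.optimize import minimize
def hullmask(p,pts,K=8,roi=None):
    # antialiased silhouette in roi
    x0,y0,w,h=roi
    q=(proj(p,pts)-[x0,y0]+.5)*K-.5
    m=np.zeros((h*K,w*K),np.uint8);cv2.fillConvexPoly(m,cv2.convexHull(np.round(q*16).astype(np.int32)),1,shift=4)
    return m.reshape(h,K,w,K).mean((1,3))
def box(cx,cy,yaw,z0,z1,lx,ly):
    c,s=np.cos(yaw),np.sin(yaw)
    return np.array([[cx+c*a*lx/2-s*b*ly/2,cy+s*a*lx/2+c*b*ly/2,z] for a in(-1,1) for b in(-1,1) for z in(z0,z1)])
E
python3 - <<'E'
from fit import *
P={n:get_image(n) for n in("scene","top")}
import pickle;pickle.dump(P,open("P0.pkl","wb"))
R={"scene":(305,140,32,26),"top":(178,200,26,24)}
obs={}
for n,p in P.items():
    x,y,w,h=R[n];g=p["color"][y:y+h,x:x+w].max(2).astype(float)
    print(n);print(g.astype(int)[::2,::2])
E
```

```text
scene
[[129 129 125 117 101  86  89  92 130 131 129 129 130 131 130 130]
 [129 127 120 101 105  94  81  88 129 129 131 131 129 128 130 130]
 [128 128 123  84  81  81  89 125 128 129 130 129 131 131 133 130]
 [129 127  92  83  89 105 125 130 130 130 131 131 131 131 130 131]
 [129 128 126 108 124 128 130 131 128 129 131 124 127 131 132 131]
 [129 128 130 133 130 129 129 123 113  91  64  57 117 140 145 138]
 [129 130 130 129 130 115  77  57  46  48  46  42  99 150 150 111]
 [130 130 132 129 128  54  46  47  40  40  37  41 129 151 146  95]
 [131 132 137 139 135  42  40  40  40  39  42  55 144 140 111  96]
 [128 142 147 150 137  39  38  38  43  56 103 129 150 132 113  88]
 [116 106 150 150 143  69  48  55  71  80 124 152 151 146 135 113]
 [102  80 132 148 131  86  87  61  61  89 108 142 150 150 148 149]
 [ 84  65  91 148 107 124  83  92 102 114 122 150 152 151 149 149]]
top
[[123 121 121 122 121 120 119 119 117 121 118 117 120]
 [121 121 120 118 122 122 118 123 125 135 139 117 116]
 [121 119 125 126 130 135 145 149 157 162 161 108 107]
 [130 133 145 150 159 161 164 168 168 167 167 126 128]
 [156 162 166 165 168 167 159 147 134 128 155 144 113]
 [168 169 161 144 129 105  83  55  41  44  94 137  99]
 [166 166 113  54  39  32  28  31  26  22  84 152 107]
 [165 165 102  35  27  24  34  39  66  82 122 166 122]
 [147 164 146  85  50  94 109 104 141 146 157 167 141]
 [129 167 168 155 129 150 157 150 159 169 172 171 151]
 [134 167 170 173 168 168 167 164 170 172 172 168 163]
 [167 170 169 172 174 172 172 174 173 169 164 155 148]]
```

Run:
```python
import pickle
from h import *
P=pickle.load(open("P0.pkl","rb"))
crop(P["scene"],(145,173),34,28,22,"pics/d_s.png")
crop(P["top"],(366,207),34,28,22,"pics/d_t.png")
```

```text
pics/d_s.png origin 128 159
pics/d_t.png origin 349 193
```

View pics/d_s.png

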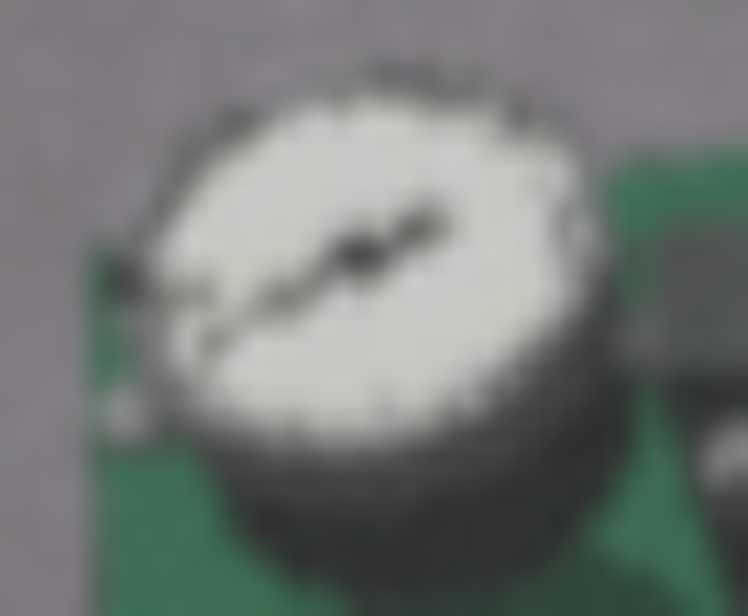

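View pics/d_t.png

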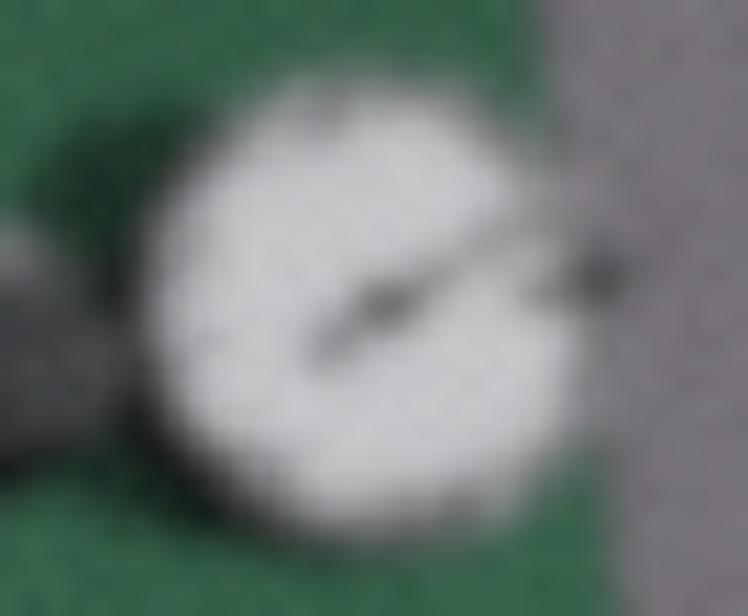

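```bash
cat > bolt.py <<'E'
from fit import *
import pickle
P=pickle.load(open("P0.pkl","rb"))
R={"scene":(303,138,34,28),"top":(176,198,30,26)}
obs={}
for n,p in P.items():
    x,y,w,h=R[n];g=p["color"][y:y+h,x:x+w].max(2).astype(float)
    d=np.clip((110-g)/(110-45),0,1)
    lab=cv2.connectedComponents((d>.6).astype(np.uint8))[1]
    c={"scene":(321-x,155-y),"top":(190-x,212-y)}[n];k=lab[c[1],c[0]]
    near=cv2.dilate((lab==k).astype(np.uint8),np.ones((3,3)))
    obs[n]=d*near
def cost(v,names=("scene","top"),ret=False):
    s=0
    for n in names:
        m=hullmask(P[n],box(v[0],v[1],v[2],.068,.094,.040,.012),roi=R[n])
        s+=((m-obs[n])**2).sum()
    return s
for names in(("scene",),("top",),("scene","top")):
    b=min((minimize(cost,[.478,.255,y0],args=(names,),method="Nelder-Mead",options=dict(initial_simplex=[[.478,.255,y0],[.483,.255,y0],[.478,.26,y0],[.478,.255,y0+.15]],xatol=1e-5)) for y0 in(1.2,1.4,1.7)),key=lambda r:r.fun)
    print(names,b.x.round(4),np.degrees(b.x[2]).round(1),b.fun.round(2))
E
python3 bolt.py
```

```text
('scene',) [0.4825 0.2587 2.0623] 118.2 17.47
('top',) [0.4777 0.2553 1.8164] 104.1 12.49
('scene', 'top') [0.4792 0.2579 1.9088] 109.4 55.53
```

The needle's long end points lower left in the scene image and upper right in the top image. The zero diamond sits about 25° clockwise of it. Now I refine the fixture and rack yaw by overlaying models.

```bash
cat > ov.py <<'E'
from fit import *
import pickle
P=pickle.load(open("P0.pkl","rb"))
from scipy.optimize import least_squares
def F(v,pts): # fixture->world
    c,s=np.cos(v[2]),np.sin(v[2]);pts=np.array(pts,float);return np.c_[v[0]+c*pts[:,0]-s*pts[:,1],v[1]+s*pts[:,0]+c*pts[:,1],pts[:,2]]
cs=lambda c,o,k:((np.array(c)+.5)/k-.5)+o
mod=[[0,0,.067],[0,-.081,.079],[0,-.175,.099]]
ob={"scene":[cs((593,193),(130,140),7),cs((370,202),(130,140),7),cs((362,252),(128,159),22)],
"top":[cs((197,287),(270,173),7),cs((414,265),(270,173),7),cs((388,305),(349,193),22)]}
def res(v,names):
    return np.concatenate([(proj(P[n],F(v,mod))-ob[n]).ravel() for n in names])
for names in(["scene"],["top"],["scene","top"]):
    r=least_squares(res,[.484,-.025,.09],args=(names,),x_scale=.01);print(names,r.x.round(4),np.degrees(r.x[2]).round(2),r.fun.round(2))
V=r.x;np.save("V.npy",V)
def overlay(p,polys,c,w,h,k,name):
    x0,y0=int(c[0]-w/2),int(c[1]-h/2);im=cv2.resize(p["color"][y0:y0+h,x0:x0+w],None,fx=k,fy=k,interpolation=cv2.INTER_CUBIC)
    for pl in polys:
        q=((proj(p,pl)-[x0,y0]+.5)*k-.5);cv2.polylines(im,[np.round(q).astype(np.int32)],False,(0,0,255),1,cv2.LINE_AA)
    cv2.imwrite(name,im)
def rect(x0,x1,y0,y1,z): return [[x0,y0,z],[x1,y0,z],[x1,y1,z],[x0,y1,z],[x0,y0,z]]
def circ(x,y,r,z): return [[x+r*np.cos(t),y+r*np.sin(t),z] for t in np.linspace(0,6.29,60)]
if __name__=="__main__":
    polys=[F(V,q) for q in(rect(-.017,.017,-.0065,.0065,.067),rect(-.056,.056,-.121,.046,.057),circ(0,-.081,.032,.079),circ(0,-.175,.028,.099),rect(-.075,.075,-.225,.055,.008))]
    overlay(P["scene"],polys,(185,180),110,80,7,"pics/ov_s.png");overlay(P["top"],polys,(325,213),110,80,7,"pics/ov_t.png")
    for nm,(x,y,a) in dict(a=(.4785,.2565,np.radians(105))).items():
        B=box(x,y,a,.068,.094,.04,.012)[[0,4,6,2,0,1,5,7,3,1]]
        c,s=np.cos(a-np.pi/2),np.sin(a-np.pi/2)
        rk=[[x+c*u-s*v,y+s*u+c*v,.048] for u,v in((-.028,-.045),(.028,-.045),(.028,.155),(-.028,.155),(-.028,-.045))]
        overlay(P["scene"],[B,rk],(330,165),110,90,7,"pics/ovr_s.png");overlay(P["top"],[B,rk],(185,215),110,90,7,"pics/ovr_t.png")
E
python3 ov.py
```

```text
['scene'] [ 0.4843 -0.0248  0.0981] 5.62 [-0.06 -0.24  0.2   0.43 -0.14 -0.19]
['top'] [ 0.4825 -0.0281  0.0993] 5.69 [-0.01 -0.01  0.04  0.02 -0.02 -0.01]
['scene', 'top'] [ 0.4832 -0.0264  0.0982] 5.63 [-0.7  -0.52 -0.45  0.14 -0.78 -0.49 -0.65 -0.26 -0.6  -0.2  -0.67 -0.19]
```

```bash
cd pics; python3 -c "
import cv2,numpy as np
for k in('ov','ovr'):
    a=cv2.imread(k+'_s.png');b=cv2.imread(k+'_t.png');m=np.vstack([a,b]);cv2.imwrite(k+'.png',cv2.resize(m,None,fx=600/m.shape[0],fy=600/m.shape[0],interpolation=cv2.INTER_AREA))"
```

```text
(no output)
```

View pics/ov_t.png

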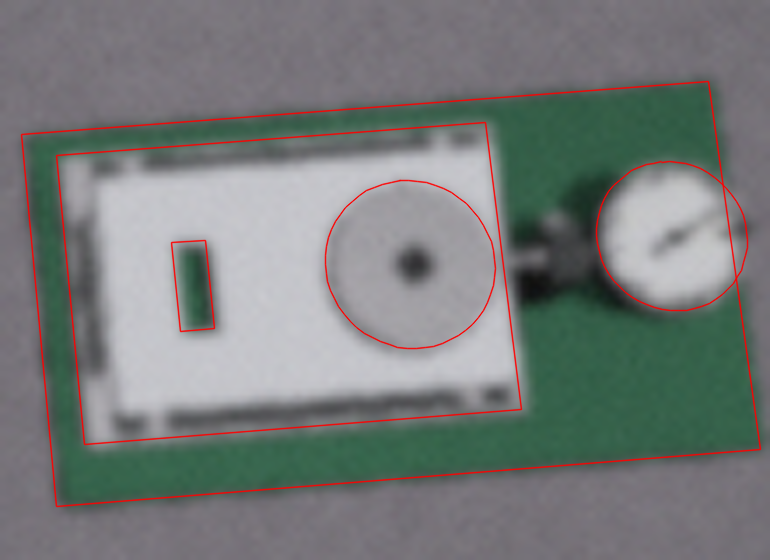

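View pics/ovr_t.png

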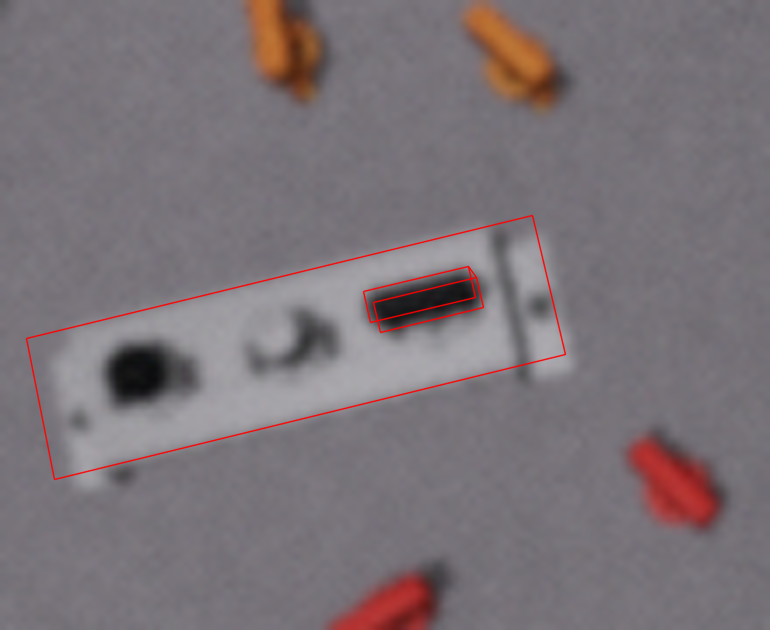

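View pics/ovr_s.png

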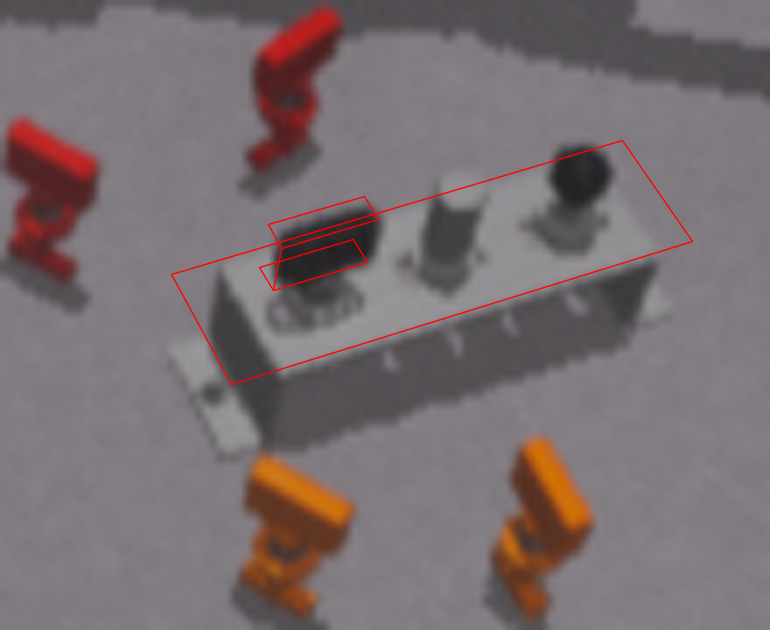

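play_rows --deltas '[{"rz": 6.75,"hand": 0.05},{"rz": 6.75,"hand": 0.05},{"rz": 6.75,"hand": 0.05},{"rz": 6.75,"hand": 0.05},{"rz": 6.75,"hand": 0.05},{"rz": 6.75,"hand": 0.05},{"rz": 6.75,"hand": 0.05},{"rz": 6.75,"hand": 0.05},{},{}]' --squeeze 40

```text
invalid input at $.deltas[0]: expected keys tx, ty, tz, rx, ry, rz, hand
```

```bash
cat > go.py <<'E'
import sys
from h import *
from scipy.spatial.transform import Rotation as Ro
def info():
    s=manip.read_state();R=Ro.from_rotvec(s["tool_rot"]).as_matrix()
    print("t",round(s["clock"],2),"tcp",s["ee_pos"].round(4),"yyaw",np.degrees(np.arctan2(R[1,1],R[0,1])).round(2),"tilt",np.degrees(np.arccos(-R[2,2])).round(2),"F",s["force"].round(1),"T",s["ft_torque"].round(2),"w",round(s["gripper_width"],4),"q",s["qpos"].round(2));return s,R
def to(x,y,z):
    s,R=info();print("tool delta mm",((R.T@(np.array([x,y,z])-s["ee_pos"]))*1000).round(1))
if __name__=="__main__":
    a=[float(v) for v in sys.argv[1:]]
    to(*a) if a else info()
E
python3 go.py .480 .257 .15
```

```text
t 1.8 tcp [0.223  0.5839 0.2313] yyaw 69.1 tilt 0.0 F [ 0.7  0.2 -0.5] T [-0.02  0.    0.03] w 0.0849 q [ 1.2   0.35  1.63 -0.    1.16 -0.  ]
tool delta mm [-356.7 -213.7   81.3]
```

play_rows --deltas '[{"tx": 0,"ty": 0,"tz": 0,"rx": 0,"ry": 0,"rz": 6.75,"hand": 0.05},{"tx": 0,"ty": 0,"tz": 0,"rx": 0,"ry": 0,"rz": 6.75,"hand": 0.05},{"tx": 0,"ty": 0,"tz": 0,"rx": 0,"ry": 0,"rz": 6.75,"hand": 0.05},{"tx": 0,"ty": 0,"tz": 0,"rx": 0,"ry": 0,"rz": 6.75,"hand": 0.05},{"tx": 0,"ty": 0,"tz": 0,"rx": 0,"ry": 0,"rz": 6.75,"hand": 0.05},{"tx": 0,"ty": 0,"tz": 0,"rx": 0,"ry": 0,"rz": 6.75,"hand": 0.05},{"tx": 0,"ty": 0,"tz": 0,"rx": 0,"ry": 0,"rz": 6.75,"hand": 0.05},{"tx": 0,"ty": 0,"tz": 0,"rx": 0,"ry": 0,"rz": 6.75,"hand": 0.05},{"tx": 0,"ty": 0,"tz": 0,"rx": 0,"ry": 0,"rz": 0,"hand": 0.05}]' --squeeze 40

```text
clock: 2.55
ee_pos: [0.223, 0.5839, 0.2313]
tool_rot: [-1.917, -2.489, 0.0]
force: [0.6, 0.2, 0.8]
gripper_width: 0.0501
```

```bash
python3 go.py .480 .257 .15
```

```text
t 2.55 tcp [0.223  0.5839 0.2313] yyaw 14.79 tilt 0.0 F [0.6 0.2 0.8] T [0.03 0.01 0.02] w 0.0501 q [1.2  0.35 1.63 0.   1.16 0.95]
tool delta mm [-381.7  165.    81.3]
```

play_rows --deltas '[{"tx": -0.035,"ty": 0.015,"tz": 0,"rx": 0,"ry": 0,"rz": 0,"hand": 0.05},{"tx": -0.035,"ty": 0.015,"tz": 0,"rx": 0,"ry": 0,"rz": 0,"hand": 0.05},{"tx": -0.035,"ty": 0.015,"tz": 0,"rx": 0,"ry": 0,"rz": 0,"hand": 0.05},{"tx": -0.035,"ty": 0.015,"tz": 0,"rx": 0,"ry": 0,"rz": 0,"hand": 0.05},{"tx": -0.035,"ty": 0.015,"tz": 0,"rx": 0,"ry": 0,"rz": 0,"hand": 0.05},{"tx": -0.035,"ty": 0.015,"tz": 0,"rx": 0,"ry": 0,"rz": 0,"hand": 0.05},{"tx": -0.035,"ty": 0.015,"tz": 0,"rx": 0,"ry": 0,"rz": 0,"hand": 0.05},{"tx": -0.035,"ty": 0.015,"tz": 0,"rx": 0,"ry": 0,"rz": 0,"hand": 0.05},{"tx": -0.035,"ty": 0.015,"tz": 0,"rx": 0,"ry": 0,"rz": 0,"hand": 0.05},{"tx": -0.035,"ty": 0.015,"tz": 0,"rx": 0,"ry": 0,"rz": 0,"hand": 0.05}]'

```text
clock: 3.38
ee_pos: [0.4599, 0.2834, 0.2315]
tool_rot: [1.904, 2.498, 0.001]
force: [0.0, 1.0, -0.4]
gripper_width: 0.0502
```

play_rows --deltas '[{"tx": -0.0157,"ty": 0.008,"tz": 0.02,"rx": 0,"ry": 0,"rz": 0,"hand": 0.05},{"tx": -0.0157,"ty": 0.008,"tz": 0.02,"rx": 0,"ry": 0,"rz": 0,"hand": 0.05},{"tx": 0,"ty": 0,"tz": 0.02,"rx": 0,"ry": 0,"rz": 0,"hand": 0.05},{"tx": 0,"ty": 0,"tz": 0.02,"rx": 0,"ry": 0,"rz": 0,"hand": 0.05},{"tx": 0,"ty": 0,"tz": 0,"rx": 0,"ry": 0,"rz": 0,"hand": 0.05}]'

```text
clock: 3.8
ee_pos: [0.4808, 0.2573, 0.1479]
tool_rot: [-1.905, -2.495, 0.008]
force: [-0.7, 0.1, -0.3]
gripper_width: 0.0503
```

Run:
```python
from go import *
to(.480,.257,.065)
P={n:get_image(n) for n in("scene","top")}
crop(P["scene"],(330,155),110,90,7,"pics/a_s.png");crop(P["top"],(190,215),110,90,7,"pics/a_t.png")
```

```text
t 3.8 tcp [0.4808 0.2573 0.1479] yyaw 15.26 tilt 0.32 F [-0.7  0.1 -0.3] T [-0.02  0.04 -0.08] w 0.0503 q [ 0.49  0.33  1.88 -0.    0.94  0.22]
tool delta mm [ 0.  -0.4 82.9]
pics/a_s.png origin 275 110
pics/a_t.png origin 135 170
```

View pics/a_s.png

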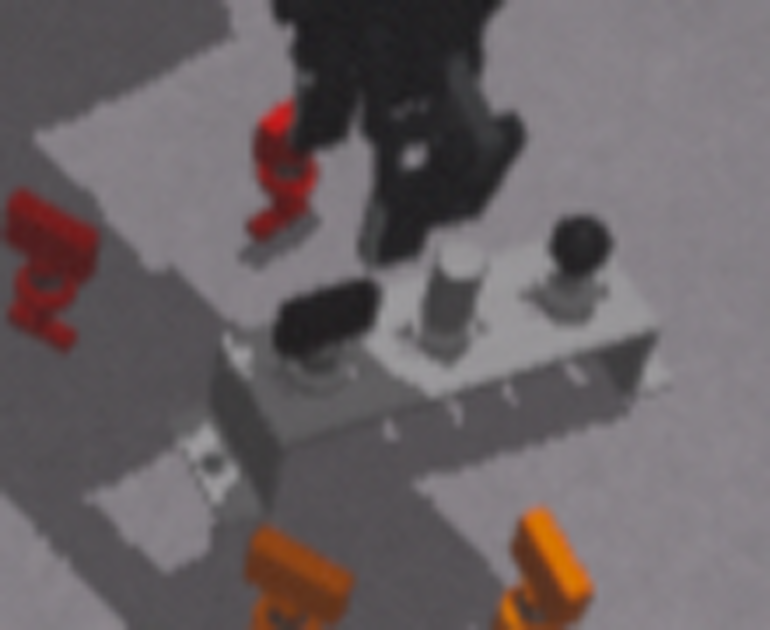

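View pics/a_t.png

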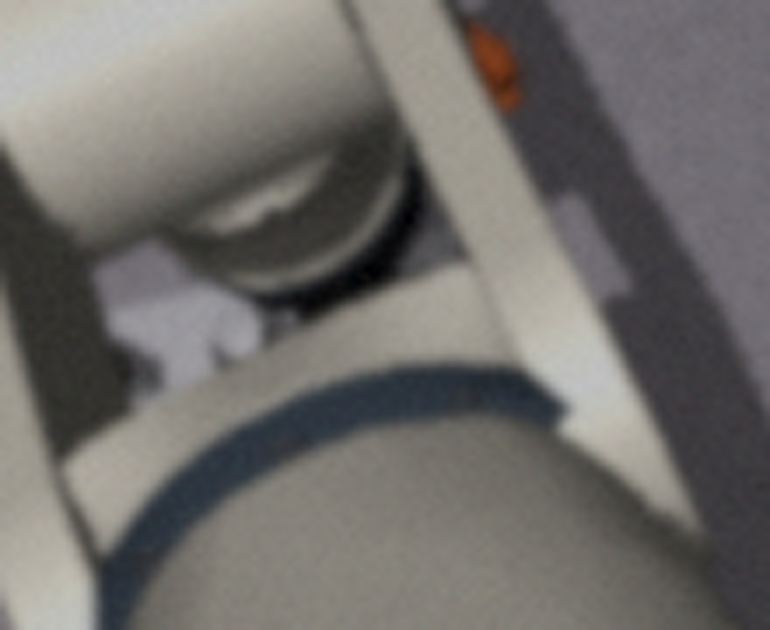

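Run:
```python
from h import *
import pickle
P=pickle.load(open("P0.pkl","rb"));p=P["scene"]
a=np.radians(15);u=np.array([np.cos(a),np.sin(a),0])
for z in(.148,.155):
  for s in(-1,0,1):
    X=np.array([.4808,.2573,z])+u*s*.0252;print(z,s,((proj(p,X)[0]-[275,110]+.5)*7-.5).round(0))
```

```text
0.148 -1 [317. 152.]
0.148 0 [348. 202.]
0.148 1 [379. 253.]
0.155 -1 [320. 139.]
0.155 0 [350. 189.]
0.155 1 [382. 240.]
```

```bash
cat >> bolt.py <<'E'
for n in("scene","top"):
    f=lambda v:cost([v[0],v[1],np.radians(105)],(n,))
    b=minimize(f,[.478,.255],method="Nelder-Mead",options=dict(initial_simplex=[[.478,.255],[.485,.255],[.478,.262]],xatol=1e-5));print(n,b.x.round(4),b.fun)
    x,y,w,h=R[n]
    m=hullmask(P[n],box(*b.x,np.radians(105),.068,.094,.04,.012),roi=R[n])
    im=np.hstack([obs[n],m,P[n]["color"][y:y+h,x:x+w].max(2)/255.]);cv2.imwrite(f"pics/bf_{n}.png",cv2.resize((im*255).astype(np.uint8),None,fx=7,fy=7,interpolation=0))
E
python3 bolt.py
```

```text
('scene',) [0.4825 0.2587 2.0623] 118.2 17.47
('top',) [0.4777 0.2553 1.8164] 104.1 12.49
('scene', 'top') [0.4792 0.2579 1.9088] 109.4 55.53
scene [0.4829 0.2593] 24.65924920257027
top [0.4777 0.2552] 12.723946121486687
```

View pics/bf_scene.png

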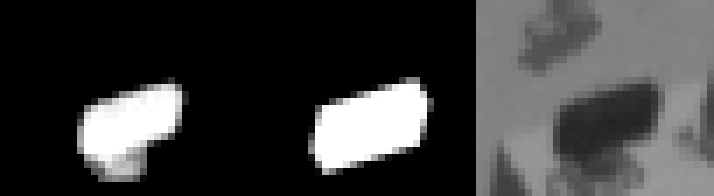

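play_rows --deltas '[{"tx": 0,"ty": 0,"tz": 0.02,"rx": 0,"ry": 0,"rz": 0,"hand": 0.05},{"tx": 0,"ty": 0,"tz": 0.02,"rx": 0,"ry": 0,"rz": 0,"hand": 0.05},{"tx": 0,"ty": 0,"tz": 0.02,"rx": 0,"ry": 0,"rz": 0,"hand": 0.05},{"tx": 0,"ty": 0,"tz": 0.0229,"rx": 0,"ry": 0,"rz": 0,"hand": 0.05},{"tx": 0,"ty": 0,"tz": 0,"rx": 0,"ry": 0,"rz": 0,"hand": 0.05},{"tx": 0,"ty": 0,"tz": 0,"rx": 0,"ry": 0,"rz": 0,"hand": 0.05}]'

```text
clock: 4.4
ee_pos: [0.4826, 0.2592, 0.0691]
tool_rot: [-1.908, -2.495, 0.001]
force: [1.0, 0.7, 0.9]
gripper_width: 0.05
```

Run:
```python
from go import *
info()
P={n:get_image(n) for n in("scene",)}
crop(P["scene"],(330,155),110,90,7,"pics/b_s.png")
```

```text
t 4.4 tcp [0.4826 0.2592 0.0691] yyaw 15.19 tilt 0.03 F [1.  0.7 0.9] T [-0.03 -0.06 -0.08] w 0.05 q [0.49 0.45 1.92 0.   0.77 0.23]
pics/b_s.png origin 275 110
```

View pics/b_s.png

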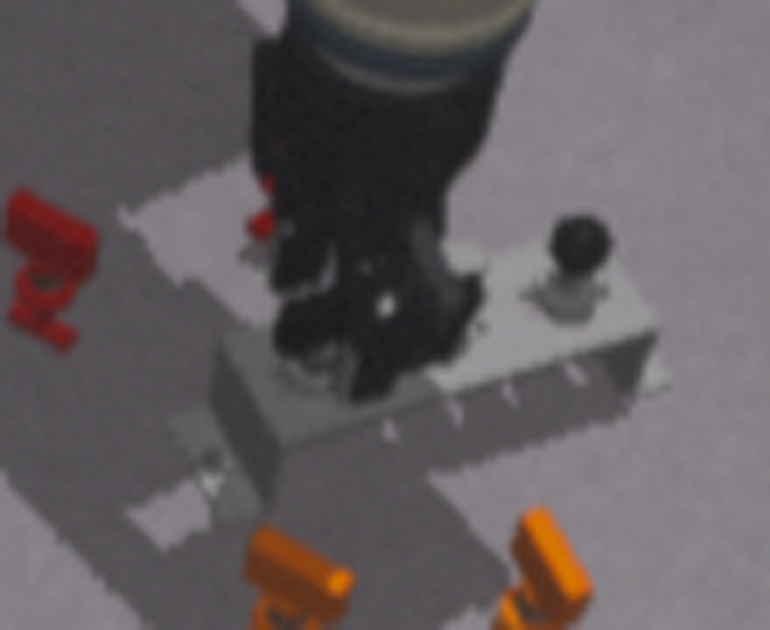

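play_rows --deltas '[{"tx": -0.0007,"ty": -0.0014,"tz": 0.004,"rx": 0,"ry": 0,"rz": 0,"hand": 0.05},{"tx": 0,"ty": 0,"tz": 0,"rx": 0,"ry": 0,"rz": 0,"hand": 0.05},{"tx": 0,"ty": 0,"tz": 0,"rx": 0,"ry": 0,"rz": 0,"hand": 0.03},{"tx": 0,"ty": 0,"tz": 0,"rx": 0,"ry": 0,"rz": 0,"hand": 0.022},{"tx": 0,"ty": 0,"tz": 0,"rx": 0,"ry": 0,"rz": 0,"hand": 0.019},{"tx": 0,"ty": 0,"tz": 0,"rx": 0,"ry": 0,"rz": 0,"hand": 0.016},{"tx": 0,"ty": 0,"tz": 0,"rx": 0,"ry": 0,"rz": 0,"hand": 0.016}]' --squeeze 30

```text
clock: 5.03
ee_pos: [0.4811, 0.2577, 0.0645]
tool_rot: [-1.91, -2.494, 0.001]
force: [-2.1, 0.3, 0.8]
gripper_width: 0.0159
```

```bash
python3 go.py
```

```text
t 5.03 tcp [0.4811 0.2577 0.0645] yyaw 15.1 tilt 0.04 F [-2.1  0.3  0.8] T [-0.06  0.48  0.01] w 0.0159 q [0.49 0.45 1.93 0.   0.76 0.23]
```

play_rows --deltas '[{"tx": 0,"ty": -0.0028,"tz": 0,"rx": 0,"ry": 0,"rz": 0,"hand": 0.018},{"tx": 0,"ty": 0,"tz": 0,"rx": 0,"ry": 0,"rz": 0,"hand": 0.016},{"tx": 0,"ty": 0,"tz": 0,"rx": 0,"ry": 0,"rz": 0,"hand": 0.014},{"tx": 0,"ty": 0,"tz": 0,"rx": 0,"ry": 0,"rz": 0,"hand": 0.008},{"tx": 0,"ty": 0,"tz": 0,"rx": 0,"ry": 0,"rz": 0,"hand": 0.006},{"tx": 0,"ty": 0,"tz": 0,"rx": 0,"ry": 0,"rz": 0,"hand": 0.006}]' --squeeze 60

```text
clock: 5.53
ee_pos: [0.479, 0.2572, 0.0645]
tool_rot: [1.91, 2.494, 0.001]
force: [0.9, -0.8, 1.5]
gripper_width: 0.0118
```

```bash
python3 go.py
```

```text
t 5.53 tcp [0.479  0.2572 0.0645] yyaw 15.1 tilt 0.03 F [ 0.9 -0.8  1.5] T [ 0.01 -0.04 -0.01] w 0.0118 q [0.49 0.45 1.94 0.   0.76 0.23]
```

play_rows --deltas '[{"tx": 0,"ty": 0,"tz": -0.01,"rx": 0,"ry": 0,"rz": 0,"hand": 0.006},{"tx": 0,"ty": 0,"tz": -0.015,"rx": 0,"ry": 0,"rz": 0,"hand": 0.006},{"tx": 0,"ty": 0,"tz": -0.02,"rx": 0,"ry": 0,"rz": 0,"hand": 0.006},{"tx": 0,"ty": 0,"tz": -0.02,"rx": 0,"ry": 0,"rz": 0,"hand": 0.006},{"tx": 0,"ty": 0,"tz": -0.02,"rx": 0,"ry": 0,"rz": 0,"hand": 0.006},{"tx": 0,"ty": 0,"tz": -0.02,"rx": 0,"ry": 0,"rz": 0,"hand": 0.006},{"tx": 0,"ty": 0,"tz": -0.015,"rx": 0,"ry": 0,"rz": 0,"hand": 0.006},{"tx": 0,"ty": 0,"tz": 0,"rx": 0,"ry": 0,"rz": 0,"hand": 0.006}]' --squeeze 80

```text
clock: 6.2
ee_pos: [0.4801, 0.2578, 0.1878]
tool_rot: [1.909, 2.492, 0.007]
force: [0.4, -0.6, -1.3]
gripper_width: 0.0107
```

Run:
```python
from go import *
info()
P={n:get_image(n) for n in("scene",)}
crop(P["scene"],(330,135),110,90,7,"pics/c_s.png")
```

```text
t 6.2 tcp [0.4801 0.2578 0.1878] yyaw 15.1 tilt 0.26 F [ 0.4 -0.6 -1.3] T [ 0.03 -0.06 -0.03] w 0.0107 q [ 0.49  0.27  1.85 -0.    1.01  0.23]
pics/c_s.png origin 275 90
```

View pics/c_s.png

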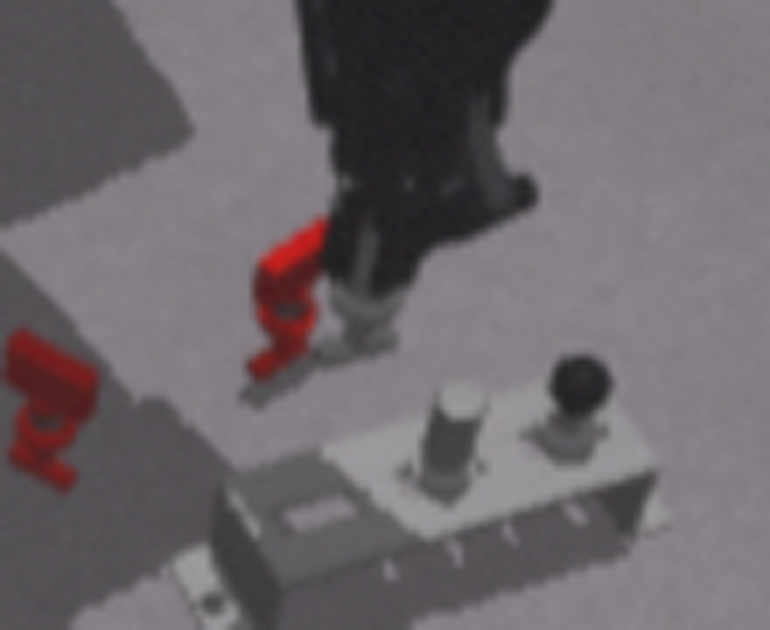

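play_rows --deltas '[{"tx": 0,"ty": 0,"tz": 0,"rx": 0,"ry": 0,"rz": 7.1,"hand": 0.006},{"tx": 0,"ty": 0,"tz": 0,"rx": 0,"ry": 0,"rz": 7.1,"hand": 0.006},{"tx": 0,"ty": 0,"tz": 0,"rx": 0,"ry": 0,"rz": 7.1,"hand": 0.006},{"tx": 0,"ty": 0,"tz": 0,"rx": 0,"ry": 0,"rz": 7.1,"hand": 0.006},{"tx": 0,"ty": 0,"tz": 0,"rx": 0,"ry": 0,"rz": 7.1,"hand": 0.006},{"tx": 0,"ty": 0,"tz": 0,"rx": 0,"ry": 0,"rz": 7.1,"hand": 0.006},{"tx": 0,"ty": 0,"tz": 0,"rx": 0,"ry": 0,"rz": 7.1,"hand": 0.006}]'

```text
clock: 6.83
ee_pos: [0.4777, 0.2566, 0.1828]
tool_rot: [2.786, 1.452, -0.004]
force: [0.0, 1.4, -2.1]
gripper_width: 0.0108
```

play_rows --deltas '[{"tx": 0,"ty": 0,"tz": 0,"rx": 0,"ry": 0,"rz": 7.1,"hand": 0.006},{"tx": 0,"ty": 0,"tz": 0,"rx": 0,"ry": 0,"rz": 7.1,"hand": 0.006},{"tx": 0,"ty": 0,"tz": 0,"rx": 0,"ry": 0,"rz": 7.1,"hand": 0.006},{"tx": 0,"ty": 0,"tz": 0,"rx": 0,"ry": 0,"rz": 7.1,"hand": 0.006},{"tx": 0,"ty": 0,"tz": 0,"rx": 0,"ry": 0,"rz": 7.1,"hand": 0.006},{"tx": 0,"ty": 0,"tz": 0,"rx": 0,"ry": 0,"rz": 7.1,"hand": 0.006},{"tx": 0,"ty": 0,"tz": 0,"rx": 0,"ry": 0,"rz": 7.1,"hand": 0.006},{"tx": 0,"ty": 0,"tz": 0,"rx": 0,"ry": 0,"rz": 0,"hand": 0.006},{"tx": 0,"ty": 0,"tz": 0,"rx": 0,"ry": 0,"rz": 0,"hand": 0.006}]'

```text
clock: 7.58
ee_pos: [0.478, 0.2567, 0.1832]
tool_rot: [3.137, 0.162, -0.003]
force: [0.0, 0.1, -1.8]
gripper_width: 0.0106
```

```bash
python3 go.py .483 -.0265 .16
```

```text
t 7.58 tcp [0.478  0.2567 0.1832] yyaw -84.08 tilt 0.12 F [ 0.   0.1 -1.8] T [ 0.02 -0.02  0.  ] w 0.0106 q [ 0.49  0.28  1.86 -0.    1.01  1.96]
tool delta mm [-24.2 282.2  23.5]
```

play_rows --deltas '[{"tx": -0.0024,"ty": 0.0282,"tz": 0,"rx": 0,"ry": 0,"rz": 0,"hand": 0.006},{"tx": -0.0024,"ty": 0.0282,"tz": 0,"rx": 0,"ry": 0,"rz": 0,"hand": 0.006},{"tx": -0.0024,"ty": 0.0282,"tz": 0,"rx": 0,"ry": 0,"rz": 0,"hand": 0.006},{"tx": -0.0024,"ty": 0.0282,"tz": 0,"rx": 0,"ry": 0,"rz": 0,"hand": 0.006},{"tx": -0.0024,"ty": 0.0282,"tz": 0,"rx": 0,"ry": 0,"rz": 0,"hand": 0.006},{"tx": -0.0024,"ty": 0.0282,"tz": 0,"rx": 0,"ry": 0,"rz": 0,"hand": 0.006},{"tx": -0.0024,"ty": 0.0282,"tz": 0,"rx": 0,"ry": 0,"rz": 0,"hand": 0.006},{"tx": -0.0024,"ty": 0.0282,"tz": 0,"rx": 0,"ry": 0,"rz": 0,"hand": 0.006},{"tx": -0.0024,"ty": 0.0282,"tz": 0,"rx": 0,"ry": 0,"rz": 0,"hand": 0.006},{"tx": -0.0024,"ty": 0.0282,"tz": 0,"rx": 0,"ry": 0,"rz": 0,"hand": 0.006}]'

```text
clock: 8.42
ee_pos: [0.4823, -0.0272, 0.184]
tool_rot: [-3.137, -0.164, 0.001]
force: [0.5, 0.4, -2.3]
gripper_width: 0.0108
```

play_rows --deltas '[{"tx": 0,"ty": 0,"tz": 0.012,"rx": 0,"ry": 0,"rz": 0,"hand": 0.006},{"tx": 0,"ty": 0,"tz": 0.0115,"rx": 0,"ry": 0,"rz": 0,"hand": 0.006},{"tx": 0,"ty": 0,"tz": 0,"rx": 0,"ry": 0,"rz": 0,"hand": 0.006},{"tx": 0,"ty": 0,"tz": 0,"rx": 0,"ry": 0,"rz": 0,"hand": 0.006},{"tx": 0,"ty": 0,"tz": 0,"rx": 0,"ry": 0,"rz": 0,"hand": 0.006}]'

```text
clock: 8.83
ee_pos: [0.4829, -0.0257, 0.1611]
tool_rot: [-3.137, -0.16, 0.0]
force: [0.3, 0.1, -1.9]
gripper_width: 0.0109
```

Run:
```python
from go import *
import pickle
info()
P={n:get_image(n) for n in("scene","top")};pickle.dump(P,open("P1.pkl","wb"))
crop(P["scene"],(212,165),70,56,11,"pics/e_s.png")
crop(P["top"],(297,213),70,56,11,"pics/e_t.png")
```

```text
t 8.83 tcp [ 0.4829 -0.0257  0.1611] yyaw -84.17 tilt 0.01 F [ 0.3  0.1 -1.9] T [ 0.01 -0.09 -0.04] w 0.0109 q [-0.06  0.22  2.    0.    0.92  1.41]
pics/e_s.png origin 177 137
pics/e_t.png origin 262 185
```

View pics/e_s.png

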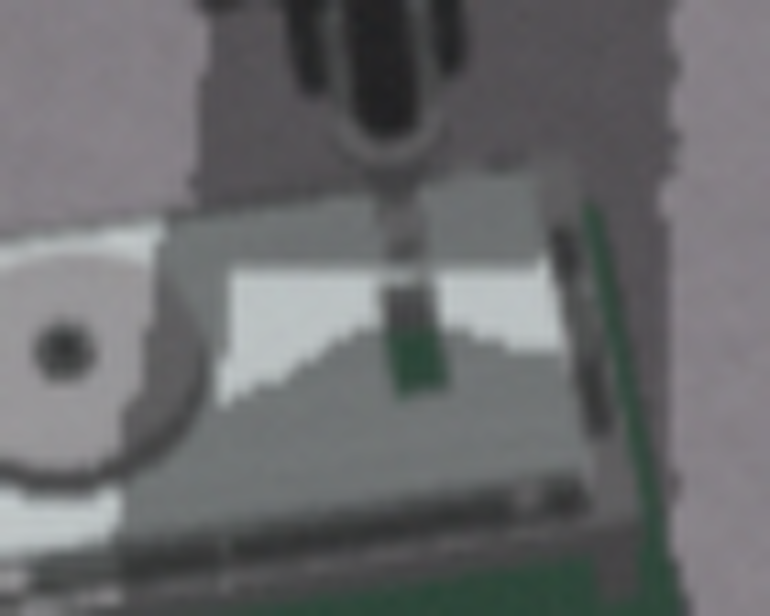

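View pics/e_t.png

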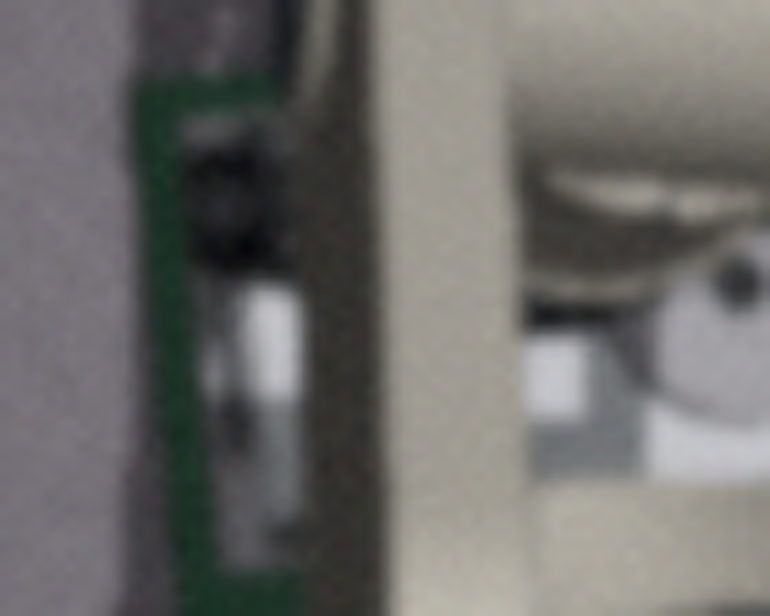

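```bash
cat > ov1.py <<'E'
from ov import *
def run(pk,tcp,yy,d,c,w,h,k,name,V=None,zo=-.0445,cam="scene"):
    P=pickle.load(open(pk,"rb"));p=P[cam]
    bx=np.radians(yy+90);c_,s_=np.cos(bx),np.sin(bx)
    X=tcp[0]+c_*d;Y=tcp[1]+s_*d;z=tcp[2]+zo
    B=lambda z0,z1,l,wd:box(X,Y,bx,z+z0,z+z1,l,wd)[[0,4,6,2,0,1,5,7,3,1]]
    polys=[B(0,.008,.03,.009),B(.048,.074,.04,.012),np.array(circ(X,Y,.013,z+.028)),np.array(circ(X,Y,.013,z+.034))]
    for q in(rect(-.017,.017,-.0065,.0065,.067),rect(-.0455,.0455,-.121,.046,.067) ): polys.append(F(V,q))
    overlay(p,polys,c,w,h,k,name)
E
python3 - <<'E'
from ov1 import *
run("P1.pkl",(.4829,-.0257,.1611),-84.17,0,(212,165),70,56,11,"pics/f_s.png",V=(.4843,-.0248,.0981))
E
```

```text
['scene'] [ 0.4843 -0.0248  0.0981] 5.62 [-0.06 -0.24  0.2   0.43 -0.14 -0.19]
['top'] [ 0.4825 -0.0281  0.0993] 5.69 [-0.01 -0.01  0.04  0.02 -0.02 -0.01]
['scene', 'top'] [ 0.4832 -0.0264  0.0982] 5.63 [-0.7  -0.52 -0.45  0.14 -0.78 -0.49 -0.65 -0.26 -0.6  -0.2  -0.67 -0.19]
```

View pics/f_s.png

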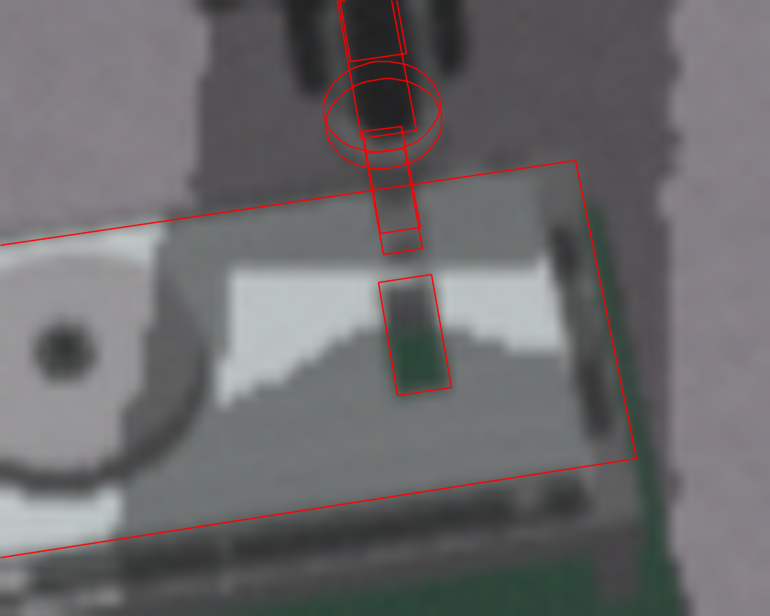

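play_rows --deltas '[{"tx": 0,"ty": 0,"tz": 0.013,"rx": 0,"ry": 0,"rz": 0,"hand": 0.006},{"tx": 0,"ty": 0.001,"tz": 0.013,"rx": 0,"ry": 0,"rz": 0,"hand": 0.006},{"tx": 0,"ty": 0,"tz": 0.013,"rx": 0,"ry": 0,"rz": 0,"hand": 0.006},{"tx": 0,"ty": 0,"tz": 0,"rx": 0,"ry": 0,"rz": 0,"hand": 0.006},{"tx": 0,"ty": 0,"tz": 0,"rx": 0,"ry": 0,"rz": 0,"hand": 0.006},{"tx": 0,"ty": 0,"tz": 0,"rx": 0,"ry": 0,"rz": 0,"hand": 0.006}]'

```text
clock: 9.43
ee_pos: [0.4835, -0.0267, 0.1227]
tool_rot: [3.138, 0.157, 0.001]
force: [0.4, -0.2, -2.4]
gripper_width: 0.0106
```

Run:
```python
from go import *
import pickle
s,R=info()
P={n:get_image(n) for n in("scene",)}
acc=[P["scene"]["color"].astype(float)]
for i in range(5): acc.append(get_image("scene")["color"].astype(float))
P["scene"]["color"]=np.mean(acc,0).round().astype(np.uint8)
pickle.dump(P,open("P2.pkl","wb"))
crop(P["scene"],(215,165),40,36,16,"pics/g_s.png")
from ov1 import *
run("P2.pkl",s["ee_pos"],np.degrees(np.arctan2(R[1,1],R[0,1])),0,(215,165),40,36,16,"pics/g_o.png",V=(.4843,-.0248,.0981))
info()
```

```text
t 9.43 tcp [ 0.4835 -0.0267  0.1227] yyaw -84.26 tilt 0.05 F [ 0.4 -0.2 -2.4] T [-0.01 -0.03 -0.03] w 0.0106 q [-0.06  0.28  2.03 -0.    0.84  1.41]
pics/g_s.png origin 195 147
['scene'] [ 0.4843 -0.0248  0.0981] 5.62 [-0.06 -0.24  0.2   0.43 -0.14 -0.19]
['top'] [ 0.4825 -0.0281  0.0993] 5.69 [-0.01 -0.01  0.04  0.02 -0.02 -0.01]
['scene', 'top'] [ 0.4832 -0.0264  0.0982] 5.63 [-0.7  -0.52 -0.45  0.14 -0.78 -0.49 -0.65 -0.26 -0.6  -0.2  -0.67 -0.19]
t 9.73 tcp [ 0.4832 -0.0269  0.1224] yyaw -84.3 tilt 0.05 F [ 0.6 -1.  -1.4] T [ 0.03  0.01 -0.03] w 0.0107 q [-0.06  0.28  2.03 -0.    0.83  1.41]
```

View pics/g_s.png

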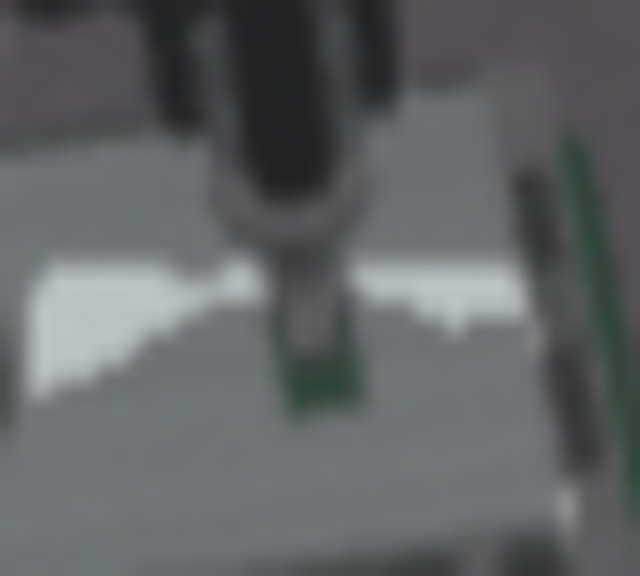

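View pics/g_o.png

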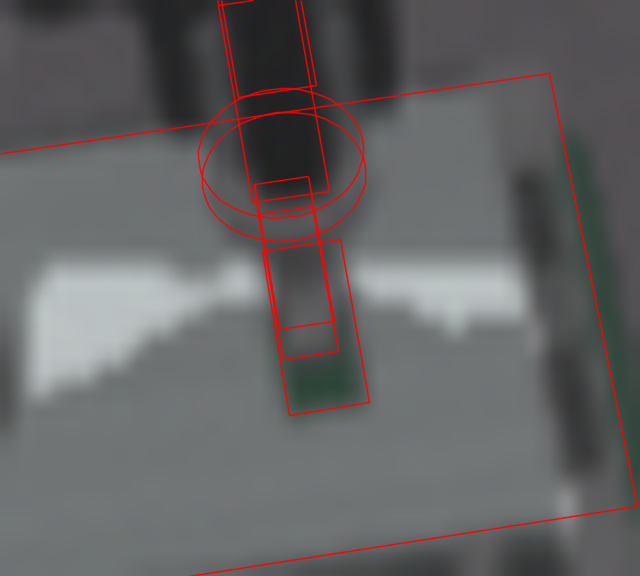

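play_rows --deltas '[{"tx": 0,"ty": -0.0008,"tz": 0.003,"rx": 0,"ry": 0,"rz": 0,"hand": 0.006},{"tx": 0,"ty": 0,"tz": 0.003,"rx": 0,"ry": 0,"rz": 0,"hand": 0.006},{"tx": 0,"ty": 0,"tz": 0.003,"rx": 0,"ry": 0,"rz": 0,"hand": 0.006},{"tx": 0,"ty": 0,"tz": 0.003,"rx": 0,"ry": 0,"rz": 0,"hand": 0.006},{"tx": 0,"ty": 0,"tz": 0.002,"rx": 0,"ry": 0,"rz": 0,"hand": 0.006},{"tx": 0,"ty": 0,"tz": 0,"rx": 0,"ry": 0,"rz": 0,"hand": 0.006}]'

```text
clock: 10.23
ee_pos: [0.4825, -0.0261, 0.1073]
tool_rot: [-3.138, -0.156, 0.002]
force: [0.4, 0.4, -1.2]
gripper_width: 0.0103
```

Run:
```python
from go import *
info()
P=get_image("scene")
crop(P,(215,165),40,36,16,"pics/h_s.png")
```

```text
t 10.23 tcp [ 0.4825 -0.0261  0.1073] yyaw -84.3 tilt 0.06 F [ 0.4  0.4 -1.2] T [ 0.   -0.    0.03] w 0.0103 q [-0.06  0.3   2.04 -0.    0.8   1.41]
pics/h_s.png origin 195 147
```

View pics/h_s.png

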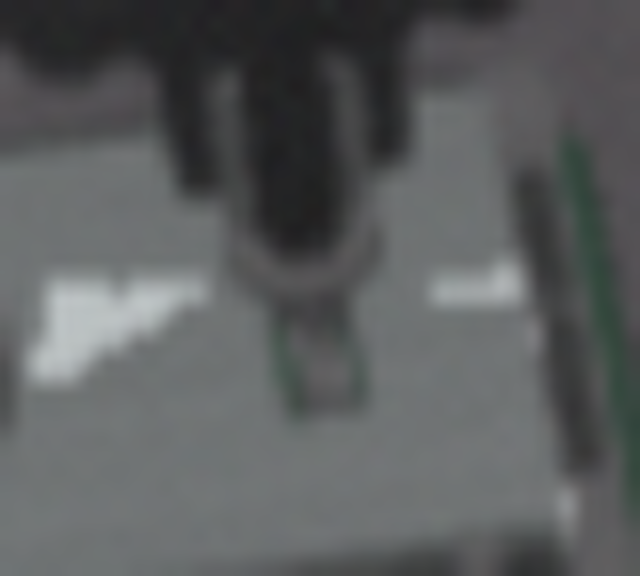

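Run:
```python
from go import *
import pickle
P={"scene":get_image("scene")};pickle.dump(P,open("P3.pkl","wb"))
from ov1 import *
for d,n in((0,"a"),(.0015,"b")):
    run("P3.pkl",(.4825,-.0251,.1073),-84.3,d,(215,165),40,36,16,f"pics/i_{n}.png",V=(.4843,-.0248,.0981))
a=cv2.imread("pics/i_a.png");b=cv2.imread("pics/i_b.png");cv2.imwrite("pics/i.png",np.hstack([a[150:500,150:480],b[150:500,150:480]]))
```

```text
['scene'] [ 0.4843 -0.0248  0.0981] 5.62 [-0.06 -0.24  0.2   0.43 -0.14 -0.19]
['top'] [ 0.4825 -0.0281  0.0993] 5.69 [-0.01 -0.01  0.04  0.02 -0.02 -0.01]
['scene', 'top'] [ 0.4832 -0.0264  0.0982] 5.63 [-0.7  -0.52 -0.45  0.14 -0.78 -0.49 -0.65 -0.26 -0.6  -0.2  -0.67 -0.19]
```

View pics/i.png

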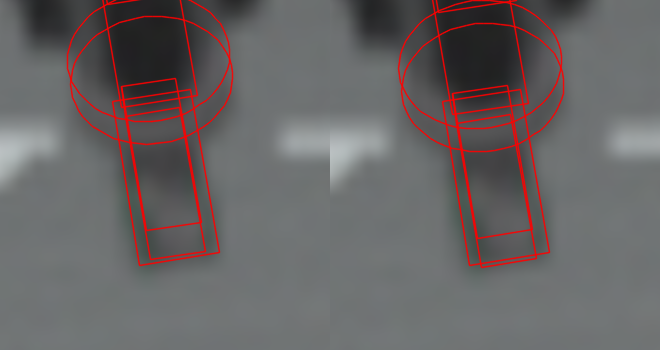

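play_rows --deltas '[{"tx": -0.0006,"ty": 0,"tz": 0.002,"rx": 0,"ry": 0,"rz": 0,"hand": 0.006},{"tx": 0,"ty": 0,"tz": 0.002,"rx": 0,"ry": 0,"rz": 0,"hand": 0.006},{"tx": 0,"ty": 0,"tz": 0.002,"rx": 0,"ry": 0,"rz": 0,"hand": 0.006},{"tx": 0,"ty": 0,"tz": 0,"rx": 0,"ry": 0,"rz": 0,"hand": 0.006}]'

```text
clock: 10.67
ee_pos: [0.482, -0.0261, 0.1015]
tool_rot: [-3.138, -0.156, 0.001]
force: [-0.1, 0.4, -2.4]
gripper_width: 0.0108
```

```bash
python3 go.py
```

```text
t 10.67 tcp [ 0.482  -0.0261  0.1015] yyaw -84.3 tilt 0.03 F [-0.1  0.4 -2.4] T [ 0.02 -0.04 -0.03] w 0.0108 q [-0.06  0.31  2.04  0.    0.79  1.41]
```

play_rows --deltas '[{"tx": 0,"ty": 0,"tz": 0.003,"rx": 0,"ry": 0,"rz": 0,"hand": 0.006},{"tx": 0,"ty": 0,"tz": 0.003,"rx": 0,"ry": 0,"rz": 0,"hand": 0.006},{"tx": 0,"ty": 0,"tz": 0.003,"rx": 0,"ry": 0,"rz": 0,"hand": 0.006},{"tx": 0,"ty": 0,"tz": 0,"rx": 0,"ry": 0,"rz": 0,"hand": 0.006}]'

```text
clock: 11.0
ee_pos: [0.4818, -0.0261, 0.0922]
tool_rot: [-3.138, -0.156, 0.002]
force: [-0.0, 0.3, -2.4]
gripper_width: 0.0106
```

play_rows --deltas '[{"tx": 0,"ty": 0,"tz": 0.003,"rx": 0,"ry": 0,"rz": 0,"hand": 0.006},{"tx": 0,"ty": 0,"tz": 0.002,"rx": 0,"ry": 0,"rz": 0,"hand": 0.006},{"tx": 0,"ty": 0,"tz": 0,"rx": 0,"ry": 0,"rz": 0,"hand": 0.006}]'

```text
clock: 11.25
ee_pos: [0.482, -0.0261, 0.0874]
tool_rot: [-3.138, -0.156, 0.001]
force: [0.6, -0.3, -2.0]
gripper_width: 0.0106
```

Run:
```python
from go import *
info()
P=get_image("scene")
crop(P,(215,165),40,36,16,"pics/j_s.png")
```

```text
t 11.25 tcp [ 0.482  -0.0261  0.0874] yyaw -84.3 tilt 0.04 F [ 0.6 -0.3 -2. ] T [-0.03  0.04 -0.02] w 0.0106 q [-0.06  0.34  2.05 -0.    0.75  1.41]
pics/j_s.png origin 195 147
```

View pics/j_s.png

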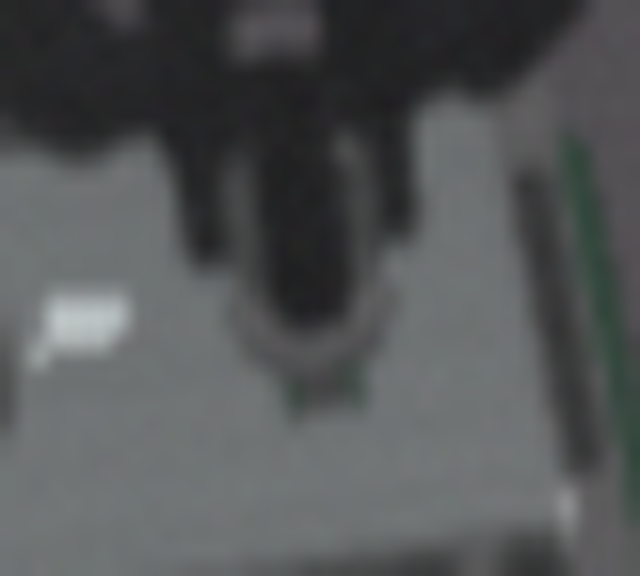

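play_rows --deltas '[{"tx": 0,"ty": 0,"tz": 0.0025,"rx": 0,"ry": 0,"rz": 0,"hand": 0.006},{"tx": 0,"ty": 0,"tz": 0.0025,"rx": 0,"ry": 0,"rz": 0,"hand": 0.006},{"tx": 0,"ty": 0,"tz": 0,"rx": 0,"ry": 0,"rz": 0,"hand": 0.006},{"tx": 0,"ty": 0,"tz": 0,"rx": 0,"ry": 0,"rz": 0,"hand": 0.006}]'

```text
clock: 11.63
ee_pos: [0.4825, -0.0262, 0.0831]
tool_rot: [3.138, 0.156, 0.001]
force: [-0.8, 0.6, 2.7]
gripper_width: 0.0106
```

play_rows --deltas '[{"tx": 0,"ty": 0,"tz": 0.002,"rx": 0,"ry": 0,"rz": 0,"hand": 0.006},{"tx": 0,"ty": 0,"tz": 0,"rx": 0,"ry": 0,"rz": 0,"hand": 0.006},{"tx": 0,"ty": 0,"tz": 0,"rx": 0,"ry": 0,"rz": 0,"hand": 0.006}]'

```text
clock: 11.88
ee_pos: [0.4825, -0.0262, 0.0812]
tool_rot: [3.138, 0.156, 0.001]
force: [-1.7, -0.0, 5.8]
gripper_width: 0.0105
```

play_rows --deltas '[{"tx": 0,"ty": 0,"tz": 0.0024,"rx": 0,"ry": 0,"rz": 0,"hand": 0.006},{"tx": 0,"ty": 0,"tz": 0,"rx": 0,"ry": 0,"rz": 0,"hand": 0.006},{"tx": 0,"ty": 0,"tz": 0,"rx": 0,"ry": 0,"rz": 0,"hand": 0.006}]'

```text
clock: 12.13
ee_pos: [0.4826, -0.0262, 0.079]
tool_rot: [3.138, 0.156, 0.001]
force: [-1.8, 0.4, 11.1]
gripper_width: 0.0109
```

```bash
python3 go.py
```

```text
t 12.13 tcp [ 0.4826 -0.0262  0.079 ] yyaw -84.3 tilt 0.04 F [-1.8  0.4 11.1] T [ 0.09  0.42 -0.06] w 0.0109 q [-0.06  0.35  2.06 -0.    0.73  1.41]
```

play_rows --deltas '[{"tx": 0,"ty": 0,"tz": 0,"rx": 0,"ry": 0,"rz": -6,"hand": 0.006},{"tx": 0,"ty": 0,"tz": 0,"rx": 0,"ry": 0,"rz": -6,"hand": 0.006},{"tx": 0,"ty": 0,"tz": 0,"rx": 0,"ry": 0,"rz": -6,"hand": 0.006},{"tx": 0,"ty": 0,"tz": 0,"rx": 0,"ry": 0,"rz": -6,"hand": 0.006},{"tx": 0,"ty": 0,"tz": 0,"rx": 0,"ry": 0,"rz": -6,"hand": 0.006},{"tx": 0,"ty": 0,"tz": 0,"rx": 0,"ry": 0,"rz": 0,"hand": 0.006}]'

```text
clock: 12.63
ee_pos: [0.4835, -0.0263, 0.0794]
tool_rot: [2.986, 0.973, 0.004]
force: [-0.5, -0.3, 10.2]
gripper_width: 0.0106
```

```bash
python3 go.py
```

```text
t 12.63 tcp [ 0.4835 -0.0263  0.0794] yyaw -53.92 tilt 0.14 F [-0.5 -0.3 10.2] T [-0.04 -0.01  0.06] w 0.0106 q [-0.06  0.35  2.06 -0.    0.73  0.88]
```

play_rows --deltas '[{"tx": 0,"ty": 0,"tz": 0,"rx": 0,"ry": 0,"rz": -6,"hand": 0.006},{"tx": 0,"ty": 0,"tz": 0,"rx": 0,"ry": 0,"rz": -6,"hand": 0.006},{"tx": 0,"ty": 0,"tz": 0,"rx": 0,"ry": 0,"rz": -6,"hand": 0.006},{"tx": 0,"ty": 0,"tz": 0,"rx": 0,"ry": 0,"rz": -6,"hand": 0.006},{"tx": 0,"ty": 0,"tz": 0,"rx": 0,"ry": 0,"rz": -6,"hand": 0.006},{"tx": 0,"ty": 0,"tz": 0,"rx": 0,"ry": 0,"rz": -6,"hand": 0.006},{"tx": 0,"ty": 0,"tz": 0,"rx": 0,"ry": 0,"rz": -6,"hand": 0.006},{"tx": 0,"ty": 0,"tz": 0,"rx": 0,"ry": 0,"rz": -6,"hand": 0.006},{"tx": 0,"ty": 0,"tz": 0,"rx": 0,"ry": 0,"rz": -6,"hand": 0.006},{"tx": 0,"ty": 0,"tz": 0,"rx": 0,"ry": 0,"rz": -6,"hand": 0.006}]'

```text
clock: 13.47
ee_pos: [0.4841, -0.0263, 0.0795]
tool_rot: [2.101, 2.332, 0.004]
force: [0.3, 0.5, 9.9]
gripper_width: 0.0109
```

play_rows --deltas '[{"tx": 0,"ty": 0,"tz": 0,"rx": 0,"ry": 0,"rz": 0,"hand": 0.006},{"tx": 0,"ty": 0,"tz": 0,"rx": 0,"ry": 0,"rz": 0,"hand": 0.006}]'

```text
clock: 13.63
ee_pos: [0.4841, -0.0262, 0.0795]
tool_rot: [2.106, 2.328, 0.004]
force: [1.4, 0.8, 9.7]
gripper_width: 0.0109
```

Run:
```python
from go import *
info()
P=get_image("scene")
crop(P,(215,160),48,40,14,"pics/k_s.png")
```

```text
t 13.63 tcp [ 0.4841 -0.0262  0.0795] yyaw 5.74 tilt 0.2 F [1.4 0.8 9.7] T [ 0.08 -0.21  0.05] w 0.0109 q [-0.06  0.35  2.05  0.    0.73 -0.16]
pics/k_s.png origin 191 140
```

View pics/k_s.png

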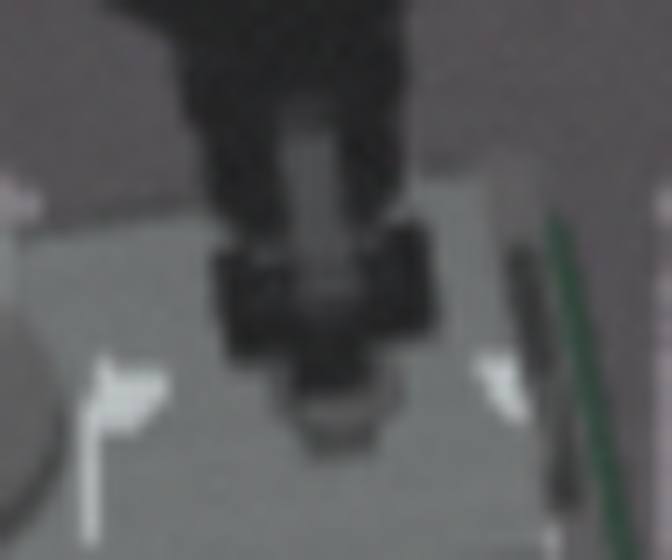

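play_rows --deltas '[{"tx": 0,"ty": 0,"tz": -0.0012,"rx": 0,"ry": 0,"rz": 0,"hand": 0.006},{"tx": 0,"ty": 0,"tz": -0.0012,"rx": 0,"ry": 0,"rz": 0,"hand": 0.006},{"tx": 0,"ty": 0,"tz": 0,"rx": 0,"ry": 0,"rz": 0,"hand": 0.006},{"tx": 0,"ty": 0,"tz": 0,"rx": 0,"ry": 0,"rz": 0,"hand": 0.006}]'

```text
clock: 14.02
ee_pos: [0.484, -0.0262, 0.0816]
tool_rot: [2.106, 2.327, 0.003]
force: [3.9, -0.0, 5.6]
gripper_width: 0.0111
```

```bash
python3 go.py
```

```text
t 14.02 tcp [ 0.484  -0.0262  0.0816] yyaw 5.7 tilt 0.2 F [ 3.9 -0.   5.6] T [ 0.01 -0.66 -0.03] w 0.0111 q [-0.06  0.35  2.05  0.    0.74 -0.16]
```

play_rows --deltas '[{"tx": 0,"ty": 0,"tz": 0,"rx": 0,"ry": 0,"rz": 0,"hand": 0.02},{"tx": 0,"ty": 0,"tz": 0,"rx": 0,"ry": 0,"rz": 0,"hand": 0.04},{"tx": 0,"ty": 0,"tz": 0,"rx": 0,"ry": 0,"rz": 0,"hand": 0.045},{"tx": 0,"ty": 0,"tz": 0,"rx": 0,"ry": 0,"rz": 0,"hand": 0.045},{"tx": 0,"ty": 0,"tz": -0.02,"rx": 0,"ry": 0,"rz": 0,"hand": 0.045},{"tx": 0,"ty": 0,"tz": -0.03,"rx": 0,"ry": 0,"rz": 0,"hand": 0.07},{"tx": 0,"ty": 0,"tz": -0.03,"rx": 0,"ry": 0,"rz": 0,"hand": 0.08},{"tx": 0,"ty": 0,"tz": -0.01,"rx": 0,"ry": 0,"rz": 0,"hand": 0.08}]'

```text
clock: 14.68
ee_pos: [0.4836, -0.0262, 0.1741]
tool_rot: [2.106, 2.327, 0.004]
force: [1.9, 0.2, 0.5]
gripper_width: 0.0792
```

Run:
```python
from go import *
import pickle
info()
P={n:get_image(n) for n in("scene","top")};pickle.dump(P,open("P4.pkl","wb"))
crop(P["scene"],(185,170),100,76,8,"pics/l_s.png")
crop(P["top"],(325,213),110,80,7,"pics/l_t.png")
```

```text
t 14.68 tcp [ 0.4836 -0.0262  0.1741] yyaw 5.7 tilt 0.21 F [1.9 0.2 0.5] T [ 0.01 -0.    0.06] w 0.0792 q [-0.06  0.2   1.99 -0.    0.95 -0.16]
pics/l_s.png origin 135 132
pics/l_t.png origin 270 173
```

View pics/l_s.png

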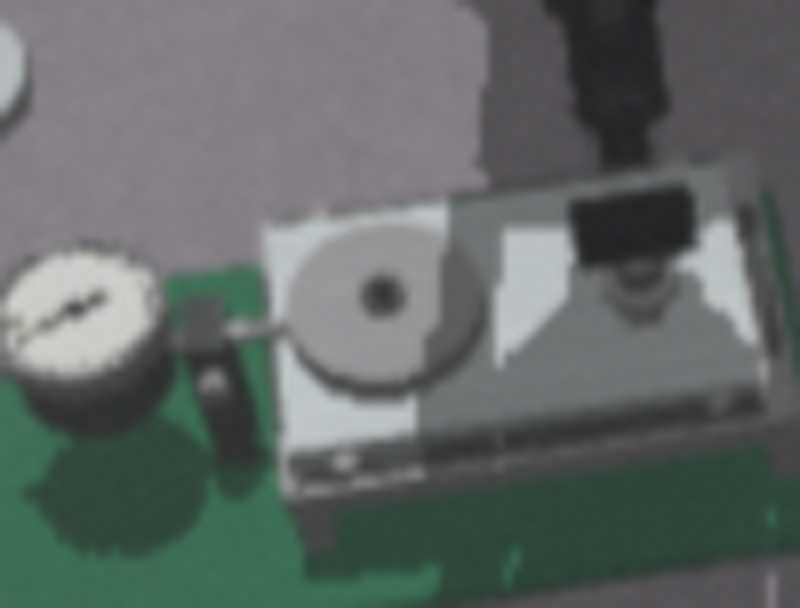

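View pics/l_t.png

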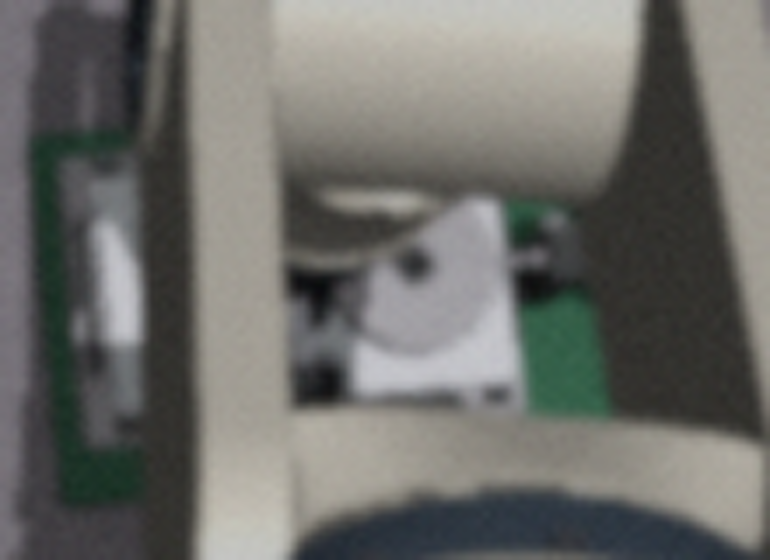

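```bash
cat > dial.py <<'E'
from h import *
import pickle
def rectify(p,col,C,yaw,z,K=10,R=.034):
    # output px: fixture frame, x right = fixture x, up = fixture y ; K px/mm
    n=int(2*R*1000*K);g=(np.arange(n)+.5)/K/1000-R
    X,Y=np.meshgrid(g,-g);c,s=np.cos(yaw),np.sin(yaw)
    W=np.stack([C[0]+c*X-s*Y,C[1]+s*X+c*Y,np.full_like(X,z)],-1).reshape(-1,3)
    q=proj(p,W).astype(np.float32).reshape(n,n,2)
    return cv2.remap(col,q[...,0],q[...,1],cv2.INTER_CUBIC)
def face_center(p,col,guess,z):
    # centroid of the white face, back-projected
    u=proj(p,[[*guess,z]])[0];x,y=int(u[0])-16,int(u[1])-14
    g=col[y:y+28,x:x+32].min(2)
    m=(g>150).astype(np.uint8);n,l,st,ce=cv2.connectedComponentsWithStats(m);k=1+st[1:,4].argmax()
    m=cv2.morphologyEx((l==k).astype(np.uint8),cv2.MORPH_CLOSE,np.ones((7,7)))
    h=cv2.convexHull(np.argwhere(m)[:,::-1].astype(np.int32));M=cv2.moments(h)
    return at(p,(M["m10"]/M["m00"]+x,M["m01"]/M["m00"]+y),z),st[k]
def look(name,n,tag,guess=(.5004,-.2006),z=.098):
    ims=[get_image(name) for _ in range(n)];p=ims[0];col=np.mean([i["color"].astype(np.float32) for i in ims],0).astype(np.uint8)
    return show(p,col,tag,guess,z)
def show(p,col,tag,guess=(.5004,-.2006),z=.098):
    C,st=face_center(p,col,guess,z);print(tag,"center",C.round(4),st)
    r=rectify(p,col,C,.0982,z);r=cv2.resize(r,(600,600))
    for a in range(-180,180,10):  # angle like bezel: 0 = -y (down), ccw+
        t=np.radians(a-90);e=np.array([np.cos(t),-np.sin(t)])
        cv2.line(r,tuple(int(v) for v in 300+e*285),tuple(int(v) for v in 300+e*(298 if a%30 else 275)),(0,0,255),2)
    cv2.imwrite(f"pics/{tag}.png",r);return C,r
E
python3 - <<'E'
from dial import *
P=pickle.load(open("P0.pkl","rb"))
show(P["top"],P["top"]["color"],"m_t");show(P["scene"],P["scene"]["color"],"m_s0")
look("scene",6,"m_s")
p=get_image("scene")
for q in("dial_zero","needle_tip","dial_center"):
    print(q,[(round(r["conf"],2),px(r).round(1)) for r in landmark_of(q,p)[:2]])
E
```

```text
m_t center [ 0.4994 -0.201   0.098 ] [  8   6  18  18 240]
m_s0 center [ 0.5034 -0.1983  0.098 ] [  8   9  19  15 201]
m_s center [ 0.5029 -0.1982  0.098 ] [  8   8  19  16 207]
dial_zero [(0.66, array([138.1, 173.7]))]
needle_tip [(0.54, array([215.5, 171.3]))]
dial_center [(0.6, array([144.3, 171.1]))]
```

View pics/m_t.png

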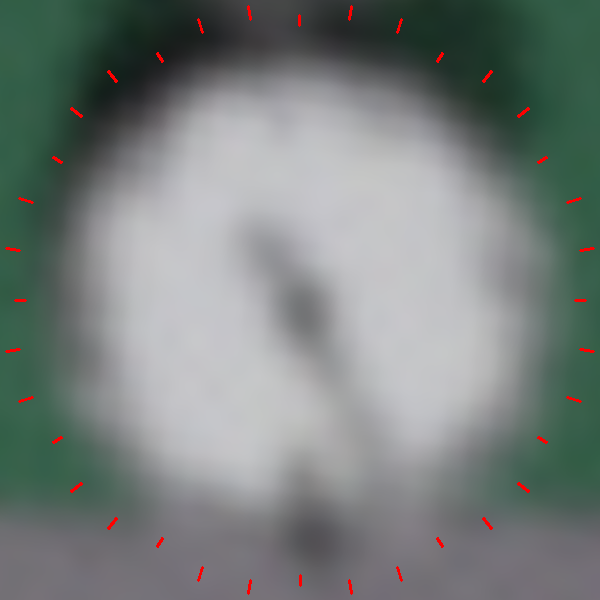

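View pics/m_s.png

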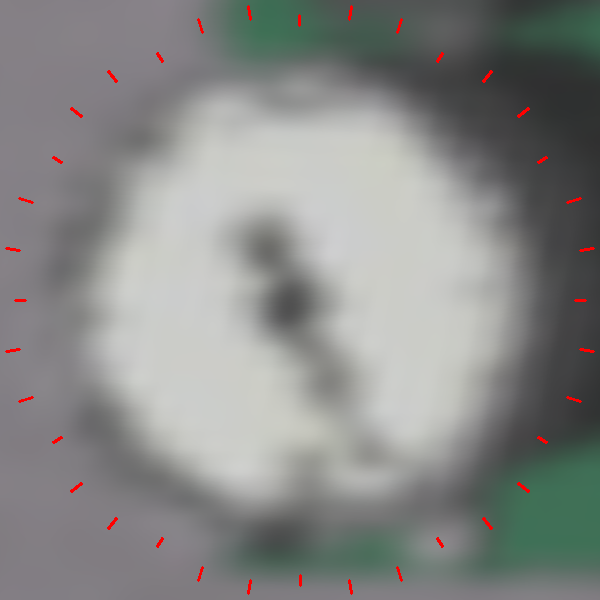

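play_rows --deltas '[{"tx": 0,"ty": 0,"tz": 0,"rx": 0,"ry": 0,"rz": 6.5,"hand": 0.082},{"tx": 0,"ty": 0,"tz": 0,"rx": 0,"ry": 0,"rz": 6.5,"hand": 0.082},{"tx": 0,"ty": 0,"tz": 0,"rx": 0,"ry": 0,"rz": 0,"hand": 0.082}]'

```text
clock: 15.53
ee_pos: [0.4822, -0.0261, 0.1707]
tool_rot: [-2.364, -2.069, 0.0]
force: [0.1, 0.1, 0.3]
gripper_width: 0.0818
```

```bash
python3 go.py .5003 -.2005 .15
```

```text
t 15.53 tcp [ 0.4822 -0.0261  0.1707] yyaw -7.6 tilt 0.02 F [0.1 0.1 0.3] T [-0.    0.02 -0.  ] w 0.0818 q [-0.06  0.21  1.99 -0.    0.95  0.08]
tool delta mm [-170.4   41.    20.7]
```

play_rows --deltas '[{"tx": -0.0213,"ty": 0.0051,"tz": 0,"rx": 0,"ry": 0,"rz": 0,"hand": 0.082},{"tx": -0.0213,"ty": 0.0051,"tz": 0,"rx": 0,"ry": 0,"rz": 0,"hand": 0.082},{"tx": -0.0213,"ty": 0.0051,"tz": 0,"rx": 0,"ry": 0,"rz": 0,"hand": 0.082},{"tx": -0.0213,"ty": 0.0051,"tz": 0,"rx": 0,"ry": 0,"rz": 0,"hand": 0.082},{"tx": -0.0213,"ty": 0.0051,"tz": 0,"rx": 0,"ry": 0,"rz": 0,"hand": 0.082},{"tx": -0.0213,"ty": 0.0051,"tz": 0,"rx": 0,"ry": 0,"rz": 0,"hand": 0.082},{"tx": -0.0213,"ty": 0.0051,"tz": 0,"rx": 0,"ry": 0,"rz": 0,"hand": 0.082},{"tx": -0.0213,"ty": 0.0053,"tz": 0,"rx": 0,"ry": 0,"rz": 0,"hand": 0.082},{"tx": 0,"ty": 0,"tz": 0,"rx": 0,"ry": 0,"rz": 0,"hand": 0.082},{"tx": 0,"ty": 0,"tz": 0,"rx": 0,"ry": 0,"rz": 0,"hand": 0.082}]'

```text
clock: 16.37
ee_pos: [0.5012, -0.2011, 0.1706]
tool_rot: [-2.357, -2.077, 0.0]
force: [-0.2, -0.4, 0.2]
gripper_width: 0.0821
```

play_rows --deltas '[{"tx": 0,"ty": 0,"tz": 0.025,"rx": 0,"ry": 0,"rz": 0,"hand": 0.082},{"tx": 0,"ty": 0,"tz": 0.02,"rx": 0,"ry": 0,"rz": 0,"hand": 0.082},{"tx": 0,"ty": 0,"tz": 0,"rx": 0,"ry": 0,"rz": 0,"hand": 0.082},{"tx": 0,"ty": 0,"tz": 0,"rx": 0,"ry": 0,"rz": 0,"hand": 0.082}]'

```text
clock: 16.7
ee_pos: [0.5004, -0.1992, 0.1253]
tool_rot: [-2.354, -2.076, 0.002]
force: [0.1, -0.7, 1.5]
gripper_width: 0.0824
```

Run:
```python
from go import *
to(.5003,-.2005,.071)
P=get_image("scene")
crop(P,(148,160),60,48,12,"pics/n_s.png")
```

```text
t 16.7 tcp [ 0.5004 -0.1992  0.1253] yyaw -7.18 tilt 0.16 F [ 0.1 -0.7  1.5] T [ 0.03  0.04 -0.04] w 0.0824 q [-0.38  0.35  1.91  0.    0.88 -0.26]
tool delta mm [-1.3  0.2 54.3]
pics/n_s.png origin 118 136
```

View pics/n_s.png

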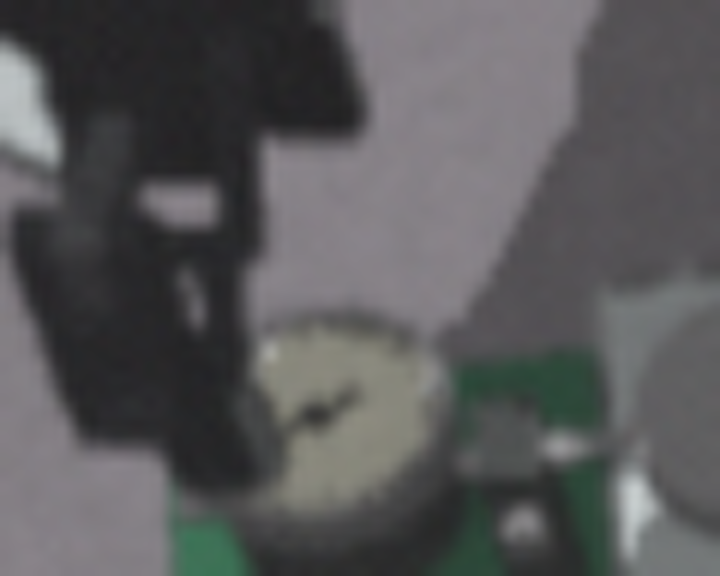

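Run:
```python
from h import *
import pickle
p=pickle.load(open("P0.pkl","rb"))["scene"]
a=np.radians(-7.2);u=np.array([np.cos(a),np.sin(a),0])
for s in(-1,0,1):
    print(s,((proj(p,np.array([.5004,-.1992,.137])+u*s*.041)[0]-[118,136]+.5)*12-.5).round(0))
for z in (.099,.07):print(z,((proj(p,np.array([.5004,-.2006,z]))[0]-[118,136]+.5)*12-.5).round(0))
```

```text
-1 [311. 139.]
0 [273. 296.]
1 [233. 460.]
0.099 [308. 408.]
0.07 [338. 488.]
```

play_rows --deltas '[{"tx": -0.0013,"ty": 0,"tz": 0.012,"rx": 0,"ry": 0,"rz": 0,"hand": 0.082},{"tx": 0,"ty": 0,"tz": 0.012,"rx": 0,"ry": 0,"rz": 0,"hand": 0.082},{"tx": 0,"ty": 0,"tz": 0.012,"rx": 0,"ry": 0,"rz": 0,"hand": 0.082},{"tx": 0,"ty": 0,"tz": 0.012,"rx": 0,"ry": 0,"rz": 0,"hand": 0.082},{"tx": 0,"ty": 0,"tz": 0.006,"rx": 0,"ry": 0,"rz": 0,"hand": 0.082},{"tx": 0,"ty": 0,"tz": 0,"rx": 0,"ry": 0,"rz": 0,"hand": 0.082},{"tx": 0,"ty": 0,"tz": 0,"rx": 0,"ry": 0,"rz": 0,"hand": 0.07},{"tx": 0,"ty": 0,"tz": 0,"rx": 0,"ry": 0,"rz": 0,"hand": 0.064},{"tx": 0,"ty": 0,"tz": 0,"rx": 0,"ry": 0,"rz": 0,"hand": 0.061}]' --squeeze 30

```text
clock: 17.5
ee_pos: [0.5016, -0.2018, 0.0725]
tool_rot: [2.358, 2.075, 0.001]
force: [0.8, 0.4, -0.2]
gripper_width: 0.061
```

Run:
```python
from go import *
to(.5003,-.2005,.071)
P=get_image("scene")
crop(P,(148,160),60,48,12,"pics/o_s.png")
```

```text
t 17.5 tcp [ 0.5016 -0.2018  0.0725] yyaw -7.3 tilt 0.06 F [ 0.8  0.4 -0.2] T [ 0.01 -0.01 -0.04] w 0.061 q [-0.39  0.43  1.94  0.    0.77 -0.26]
tool delta mm [ 1.2 -1.5  1.5]
pics/o_s.png origin 118 136
```

View pics/o_s.png

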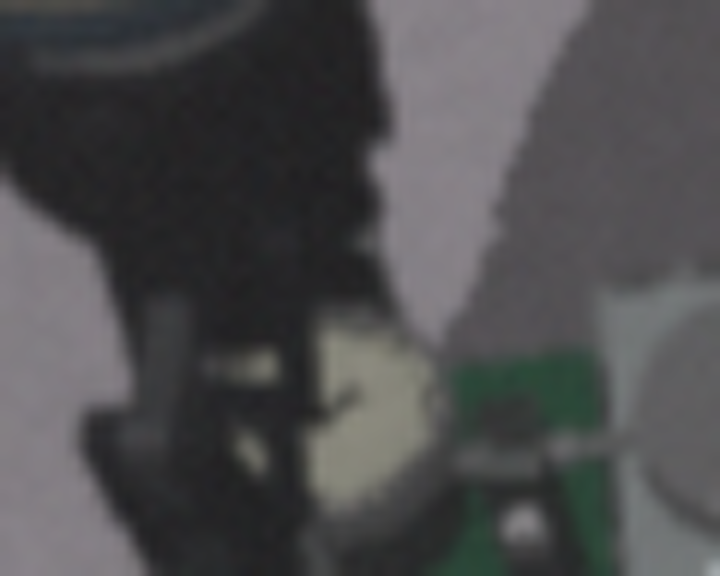

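play_rows --deltas '[{"tx": 0.0012,"ty": -0.0012,"tz": 0.001,"rx": 0,"ry": 0,"rz": 0,"hand": 0.061},{"tx": 0,"ty": 0,"tz": 0,"rx": 0,"ry": 0,"rz": 0,"hand": 0.059},{"tx": 0,"ty": 0,"tz": 0,"rx": 0,"ry": 0,"rz": 0,"hand": 0.057},{"tx": 0,"ty": 0,"tz": 0,"rx": 0,"ry": 0,"rz": 0,"hand": 0.055}]' --squeeze 25

```text
clock: 17.88
ee_pos: [0.5003, -0.2003, 0.0712]
tool_rot: [2.358, 2.075, 0.001]
force: [-0.4, 1.1, 2.5]
gripper_width: 0.0555
```

```bash
python3 go.py
```

```text
t 17.88 tcp [ 0.5003 -0.2003  0.0712] yyaw -7.3 tilt 0.03 F [-0.4  1.1  2.5] T [ 0.16 -0.06  0.05] w 0.0555 q [-0.38  0.43  1.94  0.    0.77 -0.26]
```

play_rows --deltas '[{"tx": 0,"ty": 0,"tz": 0,"rx": 0,"ry": 0,"rz": 0,"hand": 0.053},{"tx": 0,"ty": 0,"tz": 0,"rx": 0,"ry": 0,"rz": -4,"hand": 0.053},{"tx": 0,"ty": 0,"tz": 0,"rx": 0,"ry": 0,"rz": -4,"hand": 0.053},{"tx": 0,"ty": 0,"tz": 0,"rx": 0,"ry": 0,"rz": -4,"hand": 0.053},{"tx": 0,"ty": 0,"tz": 0,"rx": 0,"ry": 0,"rz": -5,"hand": 0.053},{"tx": 0,"ty": 0,"tz": 0,"rx": 0,"ry": 0,"rz": -5,"hand": 0.053},{"tx": 0,"ty": 0,"tz": 0,"rx": 0,"ry": 0,"rz": -4,"hand": 0.053},{"tx": 0,"ty": 0,"tz": 0,"rx": 0,"ry": 0,"rz": 0,"hand": 0.053},{"tx": 0,"ty": 0,"tz": 0,"rx": 0,"ry": 0,"rz": 0,"hand": 0.053}]'

```text
clock: 18.63
ee_pos: [0.5003, -0.2003, 0.0712]
tool_rot: [1.833, 2.551, 0.0]
force: [-0.4, 2.1, 5.8]
gripper_width: 0.055
```

```bash
python3 go.py
```

```text
t 18.63 tcp [ 0.5003 -0.2003  0.0712] yyaw 18.61 tilt 0.03 F [-0.4  2.1  5.8] T [ 0.26 -0.01  0.04] w 0.055 q [-0.38  0.43  1.94  0.    0.77 -0.71]
```

play_rows --deltas '[{"tx": 0,"ty": 0,"tz": 0,"rx": 0,"ry": 0,"rz": 0,"hand": 0.065},{"tx": 0,"ty": 0,"tz": 0,"rx": 0,"ry": 0,"rz": 0,"hand": 0.08},{"tx": 0,"ty": 0,"tz": 0,"rx": 0,"ry": 0,"rz": 0,"hand": 0.08},{"tx": 0,"ty": 0,"tz": -0.02,"rx": 0,"ry": 0,"rz": 0,"hand": 0.08},{"tx": 0,"ty": 0,"tz": -0.03,"rx": 0,"ry": 0,"rz": 0,"hand": 0.08},{"tx": 0,"ty": 0,"tz": -0.035,"rx": 0,"ry": 0,"rz": 0,"hand": 0.08},{"tx": 0,"ty": 0,"tz": -0.02,"rx": 0,"ry": 0,"rz": 0,"hand": 0.08},{"tx": 0,"ty": 0,"tz": 0,"rx": 0,"ry": 0,"rz": 0,"hand": 0.08}]'

```text
clock: 19.3
ee_pos: [0.5026, -0.2014, 0.1803]
tool_rot: [1.828, 2.547, 0.003]
force: [0.7, -0.1, 0.8]
gripper_width: 0.0799
```

```bash
python3 go.py .45 .12 .19
```

```text
t 19.3 tcp [ 0.5026 -0.2014  0.1803] yyaw 18.66 tilt 0.41 F [ 0.7 -0.1  0.8] T [-0.01 -0.   -0.  ] w 0.0799 q [-0.38  0.28  1.87 -0.    0.99 -0.71]
tool delta mm [321.2  53.1 -10.9]
```

play_rows --deltas '[{"tx": 0.032,"ty": 0.0053,"tz": -0.001,"rx": 0,"ry": 0,"rz": 0,"hand": 0.08},{"tx": 0.032,"ty": 0.0053,"tz": -0.001,"rx": 0,"ry": 0,"rz": 0,"hand": 0.08},{"tx": 0.032,"ty": 0.0053,"tz": -0.001,"rx": 0,"ry": 0,"rz": 0,"hand": 0.08},{"tx": 0.032,"ty": 0.0053,"tz": -0.001,"rx": 0,"ry": 0,"rz": 0,"hand": 0.08},{"tx": 0.032,"ty": 0.0053,"tz": -0.001,"rx": 0,"ry": 0,"rz": 0,"hand": 0.08},{"tx": 0.032,"ty": 0.0053,"tz": -0.001,"rx": 0,"ry": 0,"rz": 0,"hand": 0.08},{"tx": 0.032,"ty": 0.0053,"tz": -0.001,"rx": 0,"ry": 0,"rz": 0,"hand": 0.08},{"tx": 0.032,"ty": 0.0053,"tz": -0.001,"rx": 0,"ry": 0,"rz": 0,"hand": 0.08},{"tx": 0.032,"ty": 0.0053,"tz": -0.001,"rx": 0,"ry": 0,"rz": 0,"hand": 0.08},{"tx": 0.032,"ty": 0.0053,"tz": -0.001,"rx": 0,"ry": 0,"rz": 0,"hand": 0.08}]'

```text
clock: 20.13
ee_pos: [0.4468, 0.1211, 0.1852]
tool_rot: [-1.832, -2.552, 0.001]
force: [0.9, -1.4, 0.4]
gripper_width: 0.0799
```

Run:
```python
from go import *
from dial import *
info()
look("scene",8,"q_s");look("top",8,"q_t")
P={n:get_image(n) for n in("scene","top")};pickle.dump(P,open("P5.pkl","wb"))
crop(P["scene"],(185,170),110,80,7,"pics/q_s2.png")
crop(P["top"],(325,213),110,80,7,"pics/q_t2.png")
cv2.imwrite("pics/q.png",np.hstack([cv2.imread("pics/q_s.png"),cv2.imread("pics/q_t.png")])[:,:,:][::1,::1])
a=cv2.resize(cv2.imread("pics/q.png"),(800,400),interpolation=cv2.INTER_AREA);cv2.imwrite("pics/q.png",a)
```

```text
t 20.13 tcp [0.4468 0.1211 0.1852] yyaw 18.66 tilt 0.05 F [ 0.9 -1.4  0.4] T [ 0.   -0.    0.06] w 0.0799 q [ 0.26  0.16  2.01 -0.    0.97 -0.06]
q_s center [ 0.5028 -0.1984  0.098 ] [  8   8  19  16 204]
q_t center [ 0.4996 -0.2013  0.098 ] [  8   6  18  18 237]
pics/q_s2.png origin 130 130
pics/q_t2.png origin 270 173
```

View pics/q.png

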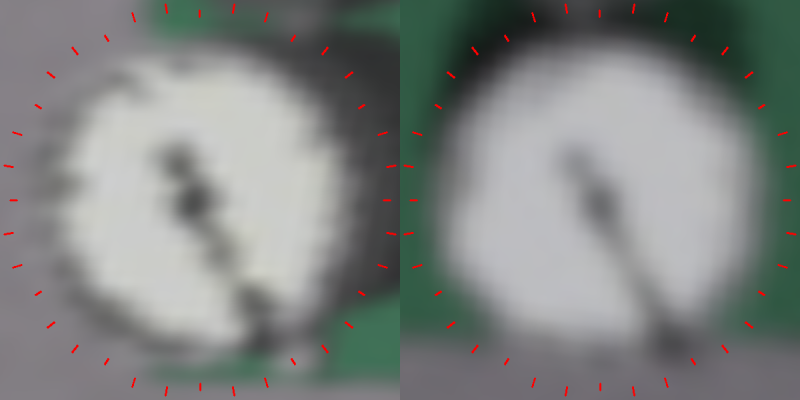

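View pics/q_t2.png

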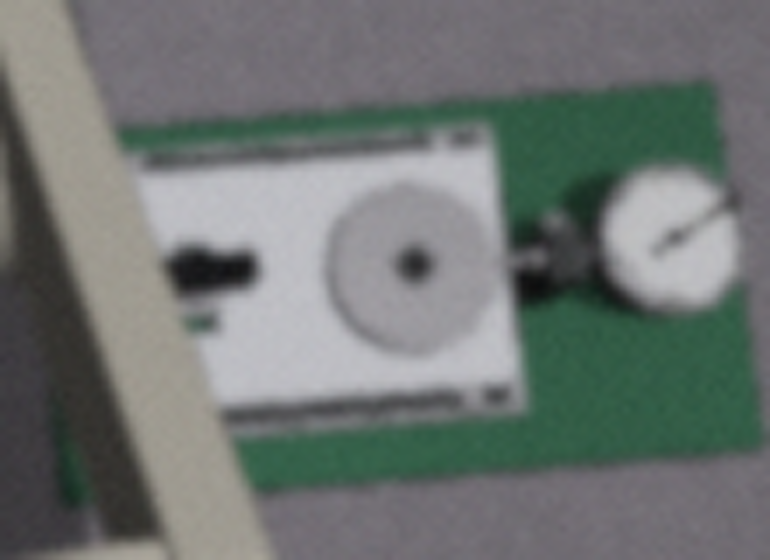

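View pics/q_s2.png

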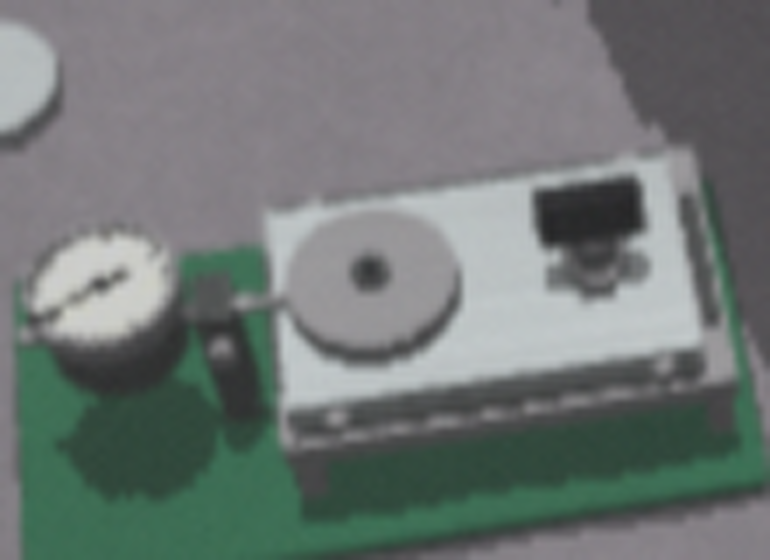

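```bash
cat > ang.py <<'E'
from dial import *
def prof(tag,rot=0):
    r=cv2.imread(f"pics/{tag}.png").min(2).astype(np.float32) # 600px = 68mm
    mm=600/68.
    # refine hub: darkest centroid within 5 mm of centre
    yy,xx=np.mgrid[:600,:600];m=np.hypot(xx-300,yy-300)<6*mm
    g=cv2.GaussianBlur(r,(0,0),9);gm=np.where(m,g,999);hy,hx=np.unravel_index(gm.argmin(),gm.shape)
    print(tag,"hub",hx,hy)
    for (cx,cy) in((hx,hy),(300,300)):
        out=[]
        for R in(6,8,10,12,14,16,18,20,22,24,26,28):
            a=np.radians(np.arange(0,60,.5));t=a-np.pi/2
            v=cv2.remap(r,(cx+R*mm*np.cos(t)).astype(np.float32)[None],(cy-R*mm*np.sin(t)).astype(np.float32)[None],cv2.INTER_LINEAR)[0]
            w=np.clip(np.percentile(v,60)-v-8,0,None);w=w*(w>w.max()*.4)
            k=np.degrees(a);out.append((R,round(float((w*k).sum()/max(w.sum(),1)),1),int(w.max())))
        print((cx,cy),out)
    # tail
    out=[]
    for R in(4,6,8,10):
        a=np.radians(np.arange(-20,80,.5)+180);t=a-np.pi/2
        v=cv2.remap(r,(hx+R*mm*np.cos(t)).astype(np.float32)[None],(hy-R*mm*np.sin(t)).astype(np.float32)[None],cv2.INTER_LINEAR)[0]
        w=np.clip(np.percentile(v,60)-v-8,0,None);w=w*(w>w.max()*.4);out.append((R,round(float((w*(np.degrees(a)-180)).sum()/max(w.sum(),1)),1)))
    print("tail",out)
if __name__=="__main__":
    for t in("q_s","q_t","m_t","m_s"): prof(t)
E
python3 ang.py
python3 - <<'E'
from dial import *
for n in("scene","top"):
    p=get_image(n)
    for q in("dial_zero","needle_tip","dial_center"):
        print(n,q,[(round(r["conf"],2),px(r).round(1),at(p,px(r),.097).round(4)) for r in landmark_of(q,p)[:2]])
E
```

```text
q_s hub 290 304
(np.int64(290), np.int64(304)) [(6, 29.2, 11), (8, 30.7, 17), (10, 28.1, 25), (12, 27.6, 24), (14, 27.3, 25), (16, 28.6, 45), (18, 30.1, 73), (20, 30.6, 85), (22, 31.1, 70), (24, 28.5, 54), (26, 25.6, 47), (28, 22.7, 23)]
(300, 300) [(6, 16.5, 12), (8, 22.1, 18), (10, 20.7, 25), (12, 21.0, 24), (14, 22.1, 26), (16, 24.6, 45), (18, 26.6, 74), (20, 27.3, 86), (22, 28.0, 67), (24, 25.7, 54), (26, 25.9, 43), (28, 27.5, 19)]
tail [(4, 10.3), (6, 20.3), (8, 21.0), (10, 22.3)]
q_t hub 301 308
(np.int64(301), np.int64(308)) [(6, 24.4, 3), (8, 25.1, 7), (10, 25.0, 9), (12, 26.2, 15), (14, 26.6, 25), (16, 27.4, 37), (18, 27.4, 41), (20, 27.3, 41), (22, 26.7, 37), (24, 26.3, 35), (26, 26.9, 25), (28, 27.8, 10)]
(300, 300) [(6, 19.9, 3), (8, 22.3, 7), (10, 23.8, 10), (12, 24.3, 14), (14, 25.1, 20), (16, 26.2, 32), (18, 26.3, 41), (20, 26.5, 42), (22, 26.5, 39), (24, 25.5, 38), (26, 25.8, 29), (28, 26.7, 15)]
tail [(4, 26.1), (6, 29.4), (8, 29.7), (10, 30.3)]
m_t hub 303 312
(np.int64(303), np.int64(312)) [(6, 26.6, 4), (8, 25.6, 8), (10, 25.6, 9), (12, 26.3, 13), (14, 26.0, 11), 
[... 575 characters left out ...]
, 2.1, 19)]
(300, 300) [(6, 13.7, 18), (8, 20.0, 18), (10, 19.5, 27), (12, 19.4, 24), (14, 20.1, 21), (16, 17.1, 28), (18, 14.8, 38), (20, 14.6, 34), (22, 4.8, 35), (24, 4.6, 30), (26, 1.7, 21), (28, 40.7, 8)]
tail [(4, 12.3), (6, 20.6), (8, 21.0), (10, 22.7)]
scene dial_zero [(0.74, array([139.4, 178.1]), array([ 0.5247, -0.2088,  0.097 ]))]
scene needle_tip []
scene dial_center [(0.64, array([144.7, 170.1]), array([ 0.5011, -0.1973,  0.097 ])), (0.51, array([217. , 167.1]), array([ 0.5081, -0.0164,  0.097 ]))]
top dial_zero [(0.7, array([371.4, 203.1]), array([ 0.5092, -0.2169,  0.097 ]))]
top needle_tip []
top dial_center [(0.61, array([365.6, 205.4]), array([ 0.5028, -0.2015,  0.097 ]))]
```

Run:
```python
from dial import *
P=pickle.load(open("P0.pkl","rb"));Q=pickle.load(open("P5.pkl","rb"))
# common center in both top pictures; wide-range dark centroid at diamond radii
def mark(p,z,lo,hi,C=(.4995,-.2012)):
    r=rectify(p,p["color"],C,.0982,z);r=cv2.GaussianBlur(cv2.resize(r,(600,600)).min(2).astype(np.float32),(0,0),4);mm=600/68.;o=[]
    for R in(17,19,21,23,25,27):
        k=np.arange(lo,hi,.5);t=np.radians(k)-np.pi/2
        v=cv2.remap(r,(300+R*mm*np.cos(t)).astype(np.float32)[None],(300-R*mm*np.sin(t)).astype(np.float32)[None],cv2.INTER_LINEAR)[0]
        b=np.median(v);w=np.clip(b-v-5,0,None);w=w*(w>.4*w.max());o.append((R,round(float((w*k).sum()/w.sum()),1),int(w.max())))
    return o
print("before",mark(P["top"],.098,-25,18));print("after",mark(Q["top"],.098,8,48))
c=(.5028,-.1984)
print("scene before",mark(P["scene"],.098,-25,18,c));print("scene after",mark(Q["scene"],.098,8,48,c))
from ov1 import *
run("P5.pkl",(.4841,-.0262,.0815),5.7,0,(207,165),60,44,12,"pics/r_s.png",V=(.4843,-.0248,.0981))
```

```text
before [(17, 6.0, 1), (19, 0.8, 12), (21, 1.7, 16), (23, 2.6, 21), (25, 2.9, 25), (27, 3.0, 24)]
after [(17, 26.3, 21), (19, 26.6, 27), (21, 26.7, 30), (23, 26.1, 32), (25, 25.4, 30), (27, 26.1, 22)]
scene before [(17, 5.6, 8), (19, 3.4, 17), (21, 2.7, 28), (23, 2.2, 18), (25, -2.2, 19), (27, -4.3, 17)]
scene after [(17, 25.8, 34), (19, 27.0, 44), (21, 27.8, 45), (23, 26.8, 40), (25, 24.3, 43), (27, 21.7, 25)]
['scene'] [ 0.4843 -0.0248  0.0981] 5.62 [-0.06 -0.24  0.2   0.43 -0.14 -0.19]
['top'] [ 0.4825 -0.0281  0.0993] 5.69 [-0.01 -0.01  0.04  0.02 -0.02 -0.01]
['scene', 'top'] [ 0.4832 -0.0264  0.0982] 5.63 [-0.7  -0.52 -0.45  0.14 -0.78 -0.49 -0.65 -0.26 -0.6  -0.2  -0.67 -0.19]
```

View pics/r_s.png

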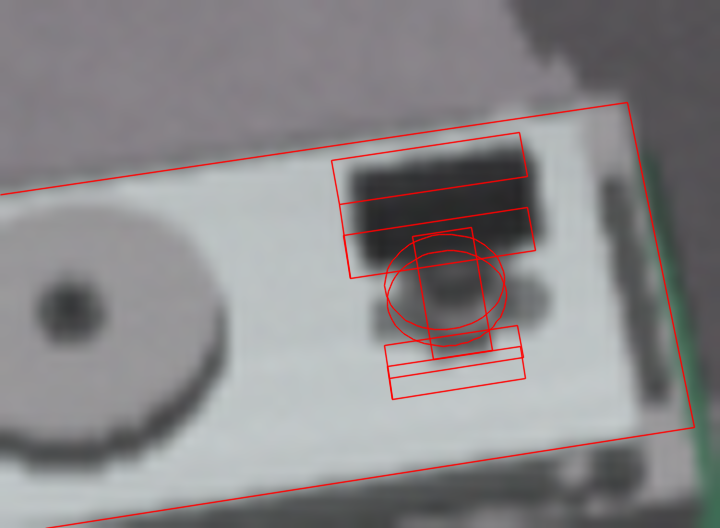

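Run:
```python
from h import *
cv2.imwrite("pics/z.png",get_image("scene")["color"]);print(manip.close_job())
```

```text
the job is handed in; nothing more can be done
None
```

View pics/z.png

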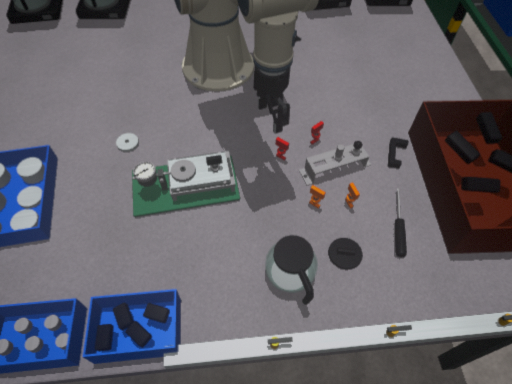

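The nest is locked with the T-bolt and the dial's bezel is set so the pointer reads zero, in that order. The job is handed in; it reports no verdict.

- **T-bolt:** I took the black-handled bolt from the rack and lowered it through the slot. I pressed it about 5 mm against its spring (about 13 N at the handle), turned it 90° and let go.
- **Lock check:** After release the bar lies across the slot along the fixture's y, and the collar sits on the nest. I couldn't see the T-head under the bridge, so the lock rests on the measured press depth and turn.
- **Bezel:** I gripped it from the ±x sides and turned it +25.9° with the nest locked.
- **Zero check:** The top camera puts the zero mark and pointer within about 1° of each other, which is about as fine as the picture allows. The scene camera showed the mark about 3° ahead. That would fit a scale lying 1–2 mm below the pointer, so I trusted the top view. The needle network found no usable tip in any picture.
- **Cameras:** The two disagreed by 2–5 mm in position. I corrected for this using touch at the rack and the bolt's position against the slot.
- **Other things:** The final picture shows the plug, pin, orange and red look-alikes and the rest where they were. The gripper is clear of everything, and the clock was at about 21 s.

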